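# Pack the pole flanges head to tail in the rack

## Task

Pack the four hat-shaped flanges into the plywood rack, two side by side and two on top, long side along the rack and each kept the way up it now lies, so that hub-up and hub-down alternate both along the rack and from the lower layer to the upper (plate resting on plate, hub on hub). Set them down without dropping them, and when all four are in, push the sliding cheek up against them until the pack is tight, then let everything be. Leave the other things on the bench where they are.

Things in the scene. Friction and masses are not known exactly. Their poses are not given: they have to be found in the camera images.
- flange_up_a: Hat-shaped aluminium pole flange lying hub up, like a hat on its brim. Plate 40 (x) x 92 (y) x 10 mm thick, square ends; round hub 38 mm in diameter, 24 mm tall, on the middle of one face; 34 mm tall in all, 0.12 to 0.24 kg. Origin: centre of the underside (plate face), z up. Grip across the plate's straight sides, 40 mm apart, 0 to 10 mm above the origin.
- flange_up_b: Second hat-shaped aluminium pole flange lying hub up, like a hat on its brim. Plate 40 (x) x 92 (y) x 10 mm thick, square ends; round hub 38 mm in diameter, 24 mm tall, on the middle of one face; 34 mm tall in all, 0.12 to 0.24 kg. Origin: centre of the underside (plate face), z up. Grip across the plate's straight sides, 40 mm apart, 0 to 10 mm above the origin.
- flange_down_a: The same hat-shaped flange lying hub down, plate on top. Plate 40 (x) x 92 (y) x 10 mm thick, square ends; round hub 38 mm in diameter, 24 mm tall, on the middle of one face; 34 mm tall in all, 0.12 to 0.24 kg. Origin: centre of the underside (hub's end face), z up. Grip across the plate's straight sides, 40 mm apart, 24 to 34 mm above the origin. Packed, its plate overhangs its neighbour's, so it goes in after it.
- flange_down_b: Another of the same hat-shaped flange lying hub down, plate on top. Plate 40 (x) x 92 (y) x 10 mm thick, square ends; round hub 38 mm in diameter, 24 mm tall, on the middle of one face; 34 mm tall in all, 0.12 to 0.24 kg. Origin: centre of the underside (hub's end face), z up. Grip across the plate's straight sides, 40 mm apart, 24 to 34 mm above the origin. Packed, its plate overhangs its neighbour's, so it goes in after it.
- rack: Fixed plywood rack, long sides open. Base 60 (x) x 282 mm (y -112 to 170), its top at z = 8 mm. Origin at table height on the middle line, z up. Fixed cheek at the -y end: inner face at y = -100 mm, top at z = 74; sliding cheek at +y. A head-to-tail pair is 157 mm long (centres 65 apart).
- cheek (a joint): Travel of the sliding cheek from fully out, 0 to 0.06 m; starts at 0 to 0.015. Clear length between the cheeks = 0.205 m minus this. It slides to rack -y with 2 N of friction (5 to 12 N with the flanges before it) and stays where it is left.
- cheek_outer (a point): Middle of the outer face of the sliding cheek (a plywood board 50 mm wide along rack x, 12 mm thick along rack y, from 8 to 74 mm above the table); this point is 38 mm above the table, and the face looks to rack +y. Push it towards rack -y.
- paint_block: Bystander, to be left where it is. Origin: centre of its underside. Red block 40 x 55 x 25 mm.
- dish: Bystander, to be left where it is. Origin: centre of its underside. White glazed dish, 90 mm in diameter, 30 mm tall.
- knife: Bystander, to be left where it is. Palette knife, 200 mm long, 18 mm tall, lying along its x; origin on the underside of its wooden handle.
- bottle_a: Bystander, to be left where it is. Origin: centre of its underside. Blue paint bottle, 56 mm in diameter, 130 mm tall.
- bottle_b: Bystander, to be left where it is. Origin: centre of its underside. Turquoise paint bottle, 56 mm in diameter, 130 mm tall.
- bottle_c: Bystander, to be left where it is. Origin: centre of its underside. Yellow paint bottle, 56 mm in diameter, 130 mm tall.
- brush_basket: Bystander, to be left where it is. Origin: centre of its underside. Wicker basket with brushes, 110 mm in diameter, basket 100 mm and brushes 230 mm tall.

How it is judged (in metres and radians):
On the way, in this order (a step that is already met when the one before it is completed fails the run):
1. the lower layer stands in the rack: one hub-up and one hub-down flange side by side on the base (((x of flange_up_a in the frame of rack between -0.015 and 0.015 m and y of flange_up_a in the frame of rack between -0.062 and 0.062 m and angle between flange_up_a's own z axis and vertical below 0.08 rad and angle between the y axis of flange_up_a and the y axis of rack, either way round below 0.2 rad and z of flange_up_a in the frame of rack between 0.004 and 0.012 m) or (x of flange_up_b in the frame of rack between -0.015 and 0.015 m and y of flange_up_b in the frame of rack between -0.062 and 0.062 m and angle between flange_up_b's own z axis and vertical below 0.08 rad and angle between the y axis of flange_up_b and the y axis of rack, either way round below 0.2 rad and z of flange_up_b in the frame of rack between 0.004 and 0.012 m)) and ((x of flange_down_a in the frame of rack between -0.015 and 0.015 m and y of flange_down_a in the frame of rack between -0.062 and 0.062 m and angle between flange_down_a's own z axis and vertical below 0.08 rad and angle between the y axis of flange_down_a and the y axis of rack, either way round below 0.2 rad and z of flange_down_a in the frame of rack between 0.004 and 0.012 m) or (x of flange_down_b in the frame of rack between -0.015 and 0.015 m and y of flange_down_b in the frame of rack between -0.062 and 0.062 m and angle between flange_down_b's own z axis and vertical below 0.08 rad and angle between the y axis of flange_down_b and the y axis of rack, either way round below 0.2 rad and z of flange_down_b in the frame of rack between 0.004 and 0.012 m))), for 0.2 s.
2. all four flanges are in, alternating along the rack and between the layers, released, with the sliding cheek not yet tight (x of flange_up_a in the frame of rack between -0.015 and 0.015 m and y of flange_up_a in the frame of rack between -0.062 and 0.062 m and angle between each of flange_up_a, flange_up_b, flange_down_a, flange_down_b's own z axis and vertical below 0.08 rad and angle between the y axis of each of flange_up_a, flange_up_b, flange_down_a, flange_down_b and the y axis of rack, either way round below 0.2 rad and x of flange_up_b in the frame of rack between -0.015 and 0.015 m and y of flange_up_b in the frame of rack between -0.062 and 0.062 m and x of flange_down_a in the frame of rack between -0.015 and 0.015 m and y of flange_down_a in the frame of rack between -0.062 and 0.062 m and x of flange_down_b in the frame of rack between -0.015 and 0.015 m and y of flange_down_b in the frame of rack between -0.062 and 0.062 m and ((z of flange_up_a in the frame of rack between 0.004 and 0.012 m and z of flange_up_b in the frame of rack between 0.038 and 0.046 m) or (z of flange_up_b in the frame of rack between 0.004 and 0.012 m and z of flange_up_a in the frame of rack between 0.038 and 0.046 m)) and horizontal distance between flange_up_a and flange_up_b above 0.05 m and ((z of flange_down_a in the frame of rack between 0.004 and 0.012 m and z of flange_down_b in the frame of rack between 0.038 and 0.046 m) or (z of flange_down_b in the frame of rack between 0.004 and 0.012 m and z of flange_down_a in the frame of rack between 0.038 and 0.046 m)) and horizontal distance between flange_down_a and flange_down_b above 0.05 m and contact force between the fingers and flange_up_a below 0.1 N and contact force between the fingers and flange_up_b below 0.1 N and contact force between the fingers and flange_down_a below 0.1 N and contact force between the fingers and flange_down_b below 0.1 N and value of joint cheek below 0.043 m), for 0.2 s.
At the end, for the whole second after the job is handed in: Below, one hub-up and one hub-down; above, each on one of the other kind. All within 15 mm of the rack's middle line, along it to 0.2 rad, level to 0.08 rad, at layer height to 4 mm, released, at rest; clear length between the cheeks under 162 mm (157 is fully tight) (x of flange_up_a in the frame of rack between -0.015 and 0.015 m and y of flange_up_a in the frame of rack between -0.062 and 0.062 m and angle between each of flange_up_a, flange_up_b, flange_down_a, flange_down_b's own z axis and vertical below 0.08 rad and angle between the y axis of each of flange_up_a, flange_up_b, flange_down_a, flange_down_b and the y axis of rack, either way round below 0.2 rad and x of flange_up_b in the frame of rack between -0.015 and 0.015 m and y of flange_up_b in the frame of rack between -0.062 and 0.062 m and x of flange_down_a in the frame of rack between -0.015 and 0.015 m and y of flange_down_a in the frame of rack between -0.062 and 0.062 m and x of flange_down_b in the frame of rack between -0.015 and 0.015 m and y of flange_down_b in the frame of rack between -0.062 and 0.062 m and ((z of flange_up_a in the frame of rack between 0.004 and 0.012 m and z of flange_up_b in the frame of rack between 0.038 and 0.046 m) or (z of flange_up_b in the frame of rack between 0.004 and 0.012 m and z of flange_up_a in the frame of rack between 0.038 and 0.046 m)) and horizontal distance between flange_up_a and flange_up_b above 0.05 m and ((z of flange_down_a in the frame of rack between 0.004 and 0.012 m and z of flange_down_b in the frame of rack between 0.038 and 0.046 m) or (z of flange_down_b in the frame of rack between 0.004 and 0.012 m and z of flange_down_a in the frame of rack between 0.038 and 0.046 m)) and horizontal distance between flange_down_a and flange_down_b above 0.05 m and contact force between the fingers and flange_up_a below 0.1 N and contact force between the fingers and flange_up_b below 0.1 N and contact force between the fingers and flange_down_a below 0.1 N and contact force between the fingers and flange_down_b below 0.1 N and linear speed of each of flange_up_a, flange_up_b, flange_down_a, flange_down_b below 0.02 m/s and value of joint cheek above 0.043 m); the robot touches nothing.
It fails at once if a flange is dropped or thrown (moves faster than 0.5 m/s while no finger holds it) ((linear speed of flange_up_a above 0.5 m/s and contact force between the fingers and flange_up_a below 0.05 N) or (linear speed of flange_up_b above 0.5 m/s and contact force between the fingers and flange_up_b below 0.05 N) or (linear speed of flange_down_a above 0.5 m/s and contact force between the fingers and flange_down_a below 0.05 N) or (linear speed of flange_down_b above 0.5 m/s and contact force between the fingers and flange_down_b below 0.05 N)).
It fails at once if a bystander is pushed more than 30 mm or tipped (distance of any of paint_block, dish, knife, bottle_a, bottle_b, bottle_c, brush_basket from where it was at the start of the episode above 0.03 m or angle between any of paint_block, dish, knife, bottle_a, bottle_b, bottle_c, brush_basket's own z axis and vertical above 0.5 rad).
It also fails if it takes over 72 s, if anything falls off the work surface, if the arm or the gripper's body presses on something with over 40 N, if the wrist force passes 120 N, or if a joint passes its speed limit or range.

## Robot

A 7-joint arm with a two-finger parallel gripper is mounted at the origin on the work surface. World frame = base frame: x ahead of the robot, y to its left, z up, the work surface at z = 0. Lengths are in mm, angles in rad, forces in N, time in s.
With the tool pointing down it reaches from about 400 to 875 mm from the base axis. Payload 4.4 kg.
Tool frame: the origin (TCP) lies midway between the tips of the shut fingers; the grasp point (between the pads) lies 19 mm behind it; z points along the fingers, y is the line along which they close (so a half turn about z gives the same grasp; the last joint's range is limited). The gripper opens to 85 mm and grips with 20 to 120 N. Pads are 22 mm wide; open, the fingers measure 114 mm over their backs; the gripper's body (76 mm by 85 mm) begins 54 mm behind the grasp point. The pads swing forward as they close: fully open they stand 13 mm farther back than shut.
Start: joints at [-1.288, 0.628, 0.038, 1.517, -0.027, 0.996, -0.02], TCP at [222.128, 610.882, 231.313] pointing down, gripper open.
Joint ranges: [-3.06, 3.06], [-0.37, 2.12], [-1.25, 1.32], [0.18, 2.47], [-1.1, 4.24], [0.23, 1.98], [-2.94, 2.94]. Speed limits (rad/s): [2.57, 2.57, 3.14, 3.14, 3.14, 3.14, 3.14].

## Interface

Orientations are given as [roll, pitch, yaw] about the fixed x, y, z axes, in that order (R = Rz(yaw) Ry(pitch) Rx(roll)).
In Python, from cell import read_state, get_image, finish_job gives the robot as it stands.
- The arm moves only by the tool send_rows, never from a script. Its argument "series" is a list of rows, each an object of numbers: "ax", "ay", "az": the turn, a rotation vector about the tool's x, y, z in rad; "dx", "dy", "dz": the shift along the tool's x, y, z in cm; "hand": the closure, from 0 (fully open) to 1 (shut). In form: [{"ax": .., "ay": .., "az": .., "dx": .., "dy": .., "dz": .., "hand": ..}, ...]. A call has 1 to 10 rows; each row is the pose to reach, as a shift and turn from the pose commanded when the call began, along the tool's axes at that moment; what a row does not reach only later rows make up. A row lasts 1/10 s, in which the tool goes at most 50 mm and 8.59 degrees, less where a joint would pass 70% of its speed; a pose out of reach is approached as far as the arm can. A call with a gripper value outside its range is refused whole. The fingers move at their own pace and stop on an object; the grip force is fixed at half the most. Time passes only in rows, so rows that repeat a pose let the fingers close. It gives the time, the measured TCP pose, the force, the opening and the grip force at its end, in the units of the state.
- read_state(): the state, without advancing time (a new reading comes with each control period).
- get_image(name): name is "scene" or "top" or "wrist"; returns a dict with "pixels" (420x560x3 uint8, red, green, blue), "mtx" (3x3 intrinsics, pixels), "k1" (the pictures are not rectified: a ray, as slopes to the right and down, at radius r is drawn at 1 + k1 r^2 times it, then the intrinsics apply), "R" (3x3) and "t" (3): a world point X has camera coordinates R X + t. Camera axes: x right, y down, z forward; pixel columns grow to the right and rows downward; lengths in mm; the calibration is good to about 2 mm. A picture is of the moment at which its call begins. There is no depth.
- finish_job(): hands the job in; it is judged then, once.
The state is a dict: "clock": time; "qpos": joint angles; "qd": joint speeds; "tau": joint torques, N m; "eef_pos": TCP position; "tool_rot": TCP orientation; "force": force on the tool from outside, world axes, zero at the start; "torque": the same for the moment, N m; "width": finger opening in mm; "gripper_force": force on a finger pad.
Only numpy, scipy, OpenCV 4.12 (cv2) and the standard library are available. Lean on these libraries where they do the work, as an engineer would, in place of code of your own. Each camera call takes 0.05 s, during which the arm holds its last target. There are 200 camera calls.

## Working session

There is one attempt and no reset: what is moved stays moved. The work goes in short steps, Python scripts to look and compute and a tool call to move; the robot and the scene stay as the last step left them, time stands still between calls to the robot, and variables do not carry over. Pictures are saved under pics/ and viewed, at most 10 in all, crops included, and the job is handed in when it is done.

Besides the shell and the picture viewer there is one more tool, called after "Call:" as name([rows], argument=value, ...), one row to a line, values as JSON. send_rows: Moves the arm, as the interface text tells. Its arguments: {"type":"object","properties":{"series":{"type":"array","items":{"type":"object","properties":{"ax":{"type":"number"},"ay":{"type":"number"},"az":{"type":"number"},"dx":{"type":"number"},"dy":{"type":"number"},"dz":{"type":"number"},"hand":{"type":"number"}}}}},"required":["series"]}

```bash
mkdir -p pics; cat > h.py <<'E'
import numpy as np, cv2
from cell import read_state, get_image, finish_job
def save(n,f):
    im=get_image(n); cv2.imwrite(f,im["pixels"][:,:,::-1]); np.savez(f+'.npz',**{k:np.array(v) for k,v in im.items()}); return im
def ray(im,uv):
    K=np.array(im["mtx"]);k1=float(im["k1"]);R=np.array(im["R"]);t=np.array(im["t"]).ravel()
    d=cv2.undistortPoints(np.array(uv,float).reshape(-1,1,2),K,np.array([k1,0,0,0.])).reshape(-1,2)
    d=np.c_[d,np.ones(len(d))]
    return -R.T@t, d@R
def plane(im,uv,z):
    c,d=ray(im,uv); s=(z-c[2])/d[:,2]; return c+d*s[:,None]
E
python3 - <<'E'
from h import *
s=read_state(); print(s)
for n in("scene","top"):
    im=save(n,f"pics/{n}0.png"); print(n,im["k1"],-np.array(im["R"]).T@np.array(im["t"]).ravel(), np.array(im["mtx"])[0,0])
E
```

```text
{'clock': 0.0, 'qpos': array([-1.28780493,  0.62934002,  0.03841808,  1.51838424, -0.02699455,
        0.99630528, -0.02000043]), 'qd': array([-9.51051391e-05, -5.07766611e-05, -2.23972209e-04,  1.06457858e-03,
       -8.59317479e-04,  4.35647966e-04,  1.76747556e-03]), 'tau': array([ 5.20407102e-04, -5.63409877e+01,  1.22696992e+00, -1.93440038e+01,
        1.11824524e-02,  1.06472505e-02, -1.44428606e-05]), 'eef_pos': array([221.88949596, 610.27698708, 230.38742918]), 'tool_rot': array([-3.13967311e+00,  1.60023366e-05,  2.79282276e+00]), 'force': array([ 0.25341406,  0.79080468, -0.18216549]), 'torque': array([-0.01729674,  0.03050998,  0.04167981]), 'gripper_force': 0.0, 'width': 85.50763197702221}
scene 0.029926611794237036 [ 864.28644296 -518.19110292  788.41588715] 378.90088724245567
top -0.16234768303249783 [ 318.56849386    8.94797109 1237.17462985] 472.3087233264742
```

View pics/top0.png

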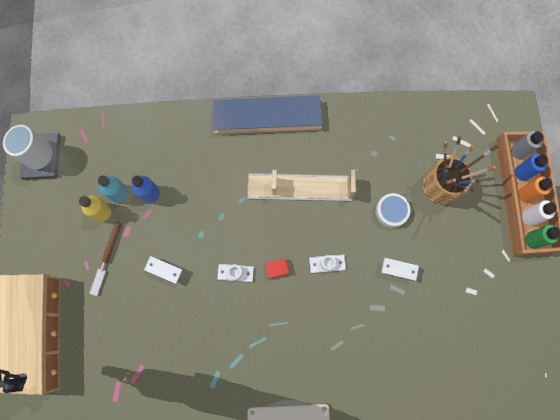

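View pics/scene0.png

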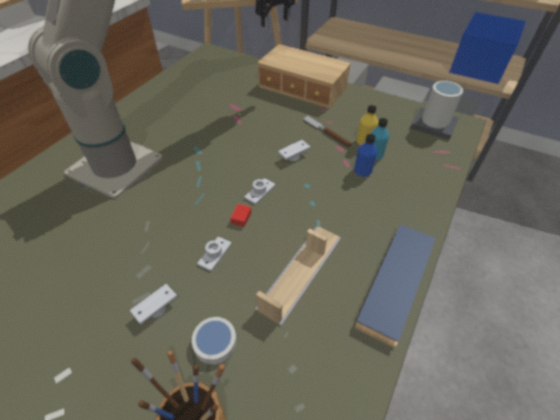

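The top view looks down with world +x up and +y left. The rack spans about (248–355, 175–200). Its fixed cheek is at col 353 and its sliding cheek at col 275. The hub-up flanges are at (236,273) and (327,264), and the hub-down ones at (163,270) and (400,269). The scene view confirms this. Next I'll measure them.

```bash
python3 - <<'E'
from h import *
im=dict(np.load("pics/top0.png.npz")); p=im["pixels"]
hsv=cv2.cvtColor(p,cv2.COLOR_RGB2HSV)
m=((hsv[...,2]>150)&(hsv[...,1]<50)).astype(np.uint8)
m=cv2.morphologyEx(m,cv2.MORPH_CLOSE,np.ones((5,5)))
m[:240]=0;m[300:]=0
for c in cv2.findContours(m,cv2.RETR_EXTERNAL,cv2.CHAIN_APPROX_NONE)[0]:
    if cv2.contourArea(c)<200: continue
    (cx,cy),_,_=cv2.minAreaRect(c)
    for z in (10,34):
        P=plane(im,c.reshape(-1,2),z)[:,:2].astype(np.float32)
        r=cv2.minAreaRect(P); b=cv2.boxPoints(r); e=[b[1]-b[0],b[2]-b[1]]; l=max(e,key=np.linalg.norm); l=l*np.sign(l[1])
        print((round(cx),round(cy)),z,np.round(r[0],1),np.round(r[1],1),"dir from +y (ccw)",round(float(np.arctan2(-l[0],l[1])),3))
def hint(n,x0,y0,x1,y1,k):
    q=cv2.resize(p[y0:y1,x0:x1],None,fx=k,fy=k,interpolation=cv2.INTER_CUBIC); cv2.imwrite(n,q[:,:,::-1])
a=cv2.resize(p[160:212,240:365],None,fx=6,fy=6,interpolation=cv2.INTER_CUBIC)
b=cv2.resize(p[250:290,215:350],(750,222),interpolation=cv2.INTER_CUBIC)
cv2.imwrite("pics/z1.png",np.vstack([a,b])[:,:,::-1])
E
```

```text
(235, 272) 10 [443.9 120.2] [92.8 43. ] dir from +y (ccw) -0.108
(235, 272) 34 [441.5 118.1] [91.  42.2] dir from +y (ccw) -0.108
(98, 279) 10 [440.5 487.6] [24.2 91.1] dir from +y (ccw) 1.226
(98, 279) 34 [438.2 478.3] [23.7 89.4] dir from +y (ccw) 1.226
(400, 269) 10 [ 431.9 -311.7] [96.2 42. ] dir from +y (ccw) -0.29
(400, 269) 34 [ 429.7 -305.4] [94.4 41.2] dir from +y (ccw) -0.29
(162, 269) 10 [459.1 311.8] [95.6 41.6] dir from +y (ccw) -0.438
(162, 269) 34 [456.4 305.9] [93.7 40.8] dir from +y (ccw) -0.438
(327, 263) 10 [ 456.8 -120.9] [42.8 94.3] dir from +y (ccw) 0.029
(327, 263) 34 [ 454.1 -118.3] [41.9 92.4] dir from +y (ccw) 0.029
```

View pics/z1.png

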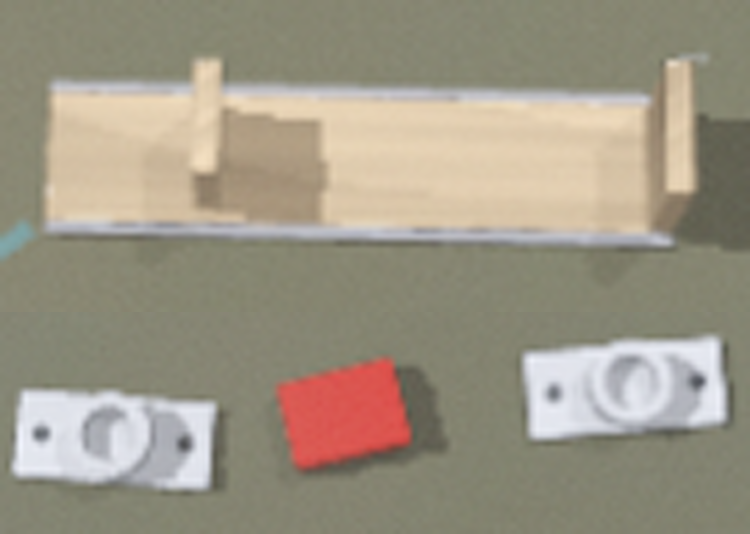

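The crop shows the base corners at crop px (52,90), (45,228), (648,100) and (650,235). The sliding cheek's top is at u 192–222 and v 60–172. The flange plate corners are also clear.

```bash
python3 - <<'E'
from h import *
im=dict(np.load("pics/top0.png.npz"))
def A(l): return np.array(l,float)/6+[239.6,159.6]
def B(l): return np.array(l,float)/5.553+[214.6,249.6]
P=plane(im,A([(52,90),(45,228),(648,98),(648,234)]),8); print("base",P.round(1))
print("fixed top",plane(im,A([(668,60),(693,60),(668,190),(694,190)]),74).round(1))
print("slide top",plane(im,A([(194,60),(222,60),(192,172),(218,172)]),74).round(1))
for c in ([(20,392),(215,402),(211,490),(13,476)],[(525,354),(718,338),(726,425),(530,438)]):
    q=B(np.array(c)-[0,312]); P=plane(im,q,10); print(P.round(1),P.mean(0).round(1), np.linalg.norm(P-np.roll(P,1,0),axis=1).round(1))
    d=P[0]+P[3]-P[1]-P[2]; print("ang",np.arctan2(-d[0],d[1]))
h=B(np.array([(112,433),(631,385)])-[0,312]); print("hub",plane(im,h,34).round(1))
E
```

```text
base [[ 707.8   76.9    8. ]
 [ 643.2   82.1    8. ]
 [ 691.6 -193.3    8. ]
 [ 627.9 -188.2    8. ]]
fixed top [[ 688.3 -192.5   74. ]
 [ 687.8 -203.4   74. ]
 [ 630.2 -187.7   74. ]
 [ 629.7 -198.9   74. ]]
slide top [[ 6.974e+02  1.180e+01  7.400e+01]
 [ 6.969e+02 -3.000e-01  7.400e+01]
 [ 6.475e+02  1.480e+01  7.400e+01]
 [ 6.469e+02  3.700e+00  7.400e+01]]
[[467.2 163.5  10. ]
 [458.5  71.7  10. ]
 [417.3  75.1  10. ]
 [427.8 167.7  10. ]] [442.7 119.5  10. ] [39.6 92.2 41.3 93.2]
ang -0.10350830753089432
[[ 474.4  -74.9   10. ]
 [ 477.5 -166.6   10. ]
 [ 436.2 -167.4   10. ]
 [ 434.7  -75.    10. ]] [ 455.7 -121.    10. ] [39.7 91.7 41.3 92.5]
ang 0.024912789150273673
hub [[ 443.5  118.4   34. ]
 [ 454.6 -121.3   34. ]]
```

```bash
cat >> h.py <<'E'
from scipy.spatial.transform import Rotation as Ro
RO=np.array([665.6,-91.0]); RA=-0.058
def rk(x,y):
    c,s=np.cos(RA),np.sin(RA); return RO+[c*x-s*y,s*x+c*y]
FL=dict(upL=(443,119.5,-.106),upR=(455,-121,.027),dnL=(456.4,305.9,-.438),dnR=(429.7,-305.4,-.29))
def go(*T):
    "T: (x,y,z,ang) world targets; prints row numbers"
    s=read_state(); R=Ro.from_euler('xyz',s["tool_rot"]); p=s["eef_pos"]
    print("at",p.round(1),"rot",s["tool_rot"].round(3),"F",s["force"].round(1),"w",round(s["width"],1),"gf",round(s["gripper_force"],1),"t",s["clock"])
    for x,y,z,a in T:
        Rt=Ro.from_euler('xyz',[np.pi,0,np.pi/2+a])
        d=R.inv().apply(np.array([x,y,z])-p)/10; r=(R.inv()*Rt).as_rotvec()
        print("d",d.round(2),"a",r.round(3))
E
python3 -c "
from h import *
x,y,a=FL['upL']; go((x,y,120,a),(x,y,40,a))"
```

```text
at [221.9 610.3 230.5] rot [-3.14   0.     2.793] F [ 0.   0.1 -0.7] w 85.3 gf 0.0 t 0.1
d [-37.55 -38.55  11.11] a [-1.000e-03  1.000e-03  1.328e+00]
d [-37.55 -38.54  19.11] a [-1.000e-03  1.000e-03  1.328e+00]
```

Call:
send_rows([
  {"dx": -18.0,"dy": -18.5,"dz": 0,"az": 0.6,"hand": 0.3},
  {"dx": -37.55,"dy": -38.55,"dz": 3,"az": 1.328,"hand": 0.3},
  {"dx": -37.55,"dy": -38.55,"dz": 3,"az": 1.328,"hand": 0.3},
  {"dx": -37.55,"dy": -38.55,"dz": 3,"az": 1.328,"hand": 0.3},
  {"dx": -37.55,"dy": -38.55,"dz": 8,"az": 1.328,"hand": 0.3},
  {"dx": -37.55,"dy": -38.55,"dz": 11.1,"az": 1.328,"hand": 0.3},
  {"dx": -37.55,"dy": -38.55,"dz": 11.1,"az": 1.328,"hand": 0.3},
  {"dx": -37.55,"dy": -38.55,"dz": 11.1,"az": 1.328,"hand": 0.3},
  {"dx": -37.55,"dy": -38.55,"dz": 11.1,"az": 1.328,"hand": 0.3},
  {"dx": -37.55,"dy": -38.55,"dz": 11.1,"az": 1.328,"hand": 0.3},
])

```text
invalid input at $.series[0]: expected keys ax, ay, az, dx, dy, dz, hand
```

Call:
send_rows([
  {"ax": 0,"ay": 0,"az": 0.6,"dx": -18.0,"dy": -18.5,"dz": 0,"hand": 0.3},
  {"ax": 0,"ay": 0,"az": 1.328,"dx": -37.55,"dy": -38.55,"dz": 3,"hand": 0.3},
  {"ax": 0,"ay": 0,"az": 1.328,"dx": -37.55,"dy": -38.55,"dz": 3,"hand": 0.3},
  {"ax": 0,"ay": 0,"az": 1.328,"dx": -37.55,"dy": -38.55,"dz": 3,"hand": 0.3},
  {"ax": 0,"ay": 0,"az": 1.328,"dx": -37.55,"dy": -38.55,"dz": 5,"hand": 0.3},
  {"ax": 0,"ay": 0,"az": 1.328,"dx": -37.55,"dy": -38.55,"dz": 8,"hand": 0.3},
  {"ax": 0,"ay": 0,"az": 1.328,"dx": -37.55,"dy": -38.55,"dz": 11.1,"hand": 0.3},
  {"ax": 0,"ay": 0,"az": 1.328,"dx": -37.55,"dy": -38.55,"dz": 11.1,"hand": 0.3},
  {"ax": 0,"ay": 0,"az": 1.328,"dx": -37.55,"dy": -38.55,"dz": 11.1,"hand": 0.3},
  {"ax": 0,"ay": 0,"az": 1.328,"dx": -37.55,"dy": -38.55,"dz": 11.1,"hand": 0.3},
])

```text
clock: 1.1
eef_pos: [422.4, 165.6, 137.8]
tool_rot: [3.141, 0.0, 1.463]
force: [1.0, -0.1, -0.2]
width: 59.8
gripper_force: 0.0
```

Call:
send_rows([
  {"ax": 0,"ay": 0,"az": 0,"dx": 0,"dy": 0,"dz": 0,"hand": 0.3},
  {"ax": 0,"ay": 0,"az": 0,"dx": 0,"dy": 0,"dz": 0,"hand": 0.3},
  {"ax": 0,"ay": 0,"az": 0,"dx": 0,"dy": 0,"dz": 0,"hand": 0.3},
])

```text
clock: 1.4
eef_pos: [421.8, 168.3, 138.5]
tool_rot: [-3.141, -0.001, 1.466]
force: [-0.1, 0.2, -0.6]
width: 59.5
gripper_force: 0.0
```

```bash
python3 -c "
from h import *
x,y,a=FL['upL']; go((x,y,40,a),(x,y,2,a))
save('wrist','pics/w1.png')"
```

```text
at [421.8 168.3 138.5] rot [-3.141e+00 -1.000e-03  1.466e+00] F [-0.1  0.2 -0.6] w 59.5 gf 0.0 t 1.4
d [-4.64  2.62  9.85] a [-0.    -0.001  0.002]
d [-4.64  2.63 13.65] a [-0.    -0.001  0.002]
```

View pics/w1.png

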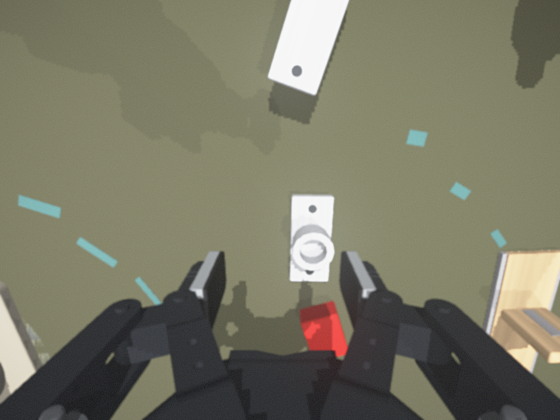

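The wrist view shows the hub-up plate with corners at about (291,196), (334,195), (329,281) and (291,282), and the red block next to it at (325,325). I'll check its position against the top view.

```bash
python3 -c "
from h import *
im=dict(np.load('pics/w1.png.npz'))
P=plane(im,[(291,196),(334,195),(329,281),(291,282)],10);print(P.round(1),P.mean(0))"
```

```text
[[429.2 169.2  10. ]
 [469.8 165.9  10. ]
 [459.8  73.6  10. ]
 [420.3  76.7  10. ]] [444.78403972 121.36142536  10.        ]
```

Call:
send_rows([
  {"ax": 0,"ay": 0,"az": 0,"dx": -4.64,"dy": 2.6,"dz": 0,"hand": 0.3},
  {"ax": 0,"ay": 0,"az": 0,"dx": -4.64,"dy": 2.6,"dz": 3,"hand": 0.3},
  {"ax": 0,"ay": 0,"az": 0,"dx": -4.64,"dy": 2.6,"dz": 7,"hand": 0.3},
  {"ax": 0,"ay": 0,"az": 0,"dx": -4.64,"dy": 2.6,"dz": 10.5,"hand": 0.3},
  {"ax": 0,"ay": 0,"az": 0,"dx": -4.64,"dy": 2.6,"dz": 12.5,"hand": 0.3},
  {"ax": 0,"ay": 0,"az": 0,"dx": -4.64,"dy": 2.6,"dz": 13.3,"hand": 0.3},
  {"ax": 0,"ay": 0,"az": 0,"dx": -4.64,"dy": 2.6,"dz": 13.5,"hand": 0.3},
])

```text
clock: 2.15
eef_pos: [442.1, 120.1, 2.4]
tool_rot: [-3.14, 0.001, 1.468]
force: [-0.3, -0.1, 0.6]
width: 59.9
gripper_force: 0.0
```

Call:
send_rows([
  {"ax": 0,"ay": 0,"az": 0,"dx": 0,"dy": 0,"dz": 0.2,"hand": 0.3},
  {"ax": 0,"ay": 0,"az": 0,"dx": 0,"dy": 0,"dz": 0.2,"hand": 1},
  {"ax": 0,"ay": 0,"az": 0,"dx": 0,"dy": 0,"dz": 0.2,"hand": 1},
  {"ax": 0,"ay": 0,"az": 0,"dx": 0,"dy": 0,"dz": 0.2,"hand": 1},
  {"ax": 0,"ay": 0,"az": 0,"dx": 0,"dy": 0,"dz": 0.2,"hand": 1},
  {"ax": 0,"ay": 0,"az": 0,"dx": 0,"dy": 0,"dz": 0.2,"hand": 1},
])

```text
clock: 2.75
eef_pos: [443.6, 119.0, 2.6]
tool_rot: [3.14, -0.002, 1.465]
force: [-0.3, 0.4, 7.1]
width: 37.8
gripper_force: 60.5
```

```bash
python3 -c "
from h import *
x,y=rk(0,-48); go((x,y,120,RA),(x,y,40,RA))"
```

```text
at [443.6 119.    2.6] rot [ 3.140e+00 -2.000e-03  1.465e+00] F [-0.3  0.4  7.1] w 37.8 gf 60.5 t 2.75
d [-23.32  24.53 -11.75] a [ 0.001 -0.002 -0.048]
d [-23.33  24.52  -3.75] a [ 0.001 -0.002 -0.048]
```

Call:
send_rows([
  {"ax": 0,"ay": 0,"az": 0,"dx": 0,"dy": 0,"dz": -2,"hand": 1},
  {"ax": 0,"ay": 0,"az": 0,"dx": 0,"dy": 0,"dz": -6,"hand": 1},
  {"ax": 0,"ay": 0,"az": 0,"dx": -2.3,"dy": 2.4,"dz": -10,"hand": 1},
  {"ax": 0,"ay": 0,"az": -0.01,"dx": -5.2,"dy": 5.5,"dz": -12,"hand": 1},
  {"ax": 0,"ay": 0,"az": -0.02,"dx": -8.5,"dy": 9,"dz": -12,"hand": 1},
  {"ax": 0,"ay": 0,"az": -0.03,"dx": -11.8,"dy": 12.4,"dz": -12,"hand": 1},
  {"ax": 0,"ay": 0,"az": -0.04,"dx": -15,"dy": 15.8,"dz": -12,"hand": 1},
  {"ax": 0,"ay": 0,"az": -0.048,"dx": -18.4,"dy": 19.2,"dz": -12,"hand": 1},
  {"ax": 0,"ay": 0,"az": -0.048,"dx": -21.4,"dy": 22.5,"dz": -12,"hand": 1},
  {"ax": 0,"ay": 0,"az": -0.048,"dx": -23.3,"dy": 24.5,"dz": -12,"hand": 1},
])

```text
clock: 3.75
eef_pos: [663.3, -143.6, 122.1]
tool_rot: [3.14, 0.003, 1.51]
force: [0.3, 0.7, -1.4]
width: 37.6
gripper_force: 61.0
```

Call:
send_rows([
  {"ax": 0,"ay": 0,"az": 0,"dx": 0,"dy": 0,"dz": 0,"hand": 1},
  {"ax": 0,"ay": 0,"az": 0,"dx": 0,"dy": 0,"dz": 0,"hand": 1},
])

```text
clock: 3.95
eef_pos: [661.1, -139.8, 121.2]
tool_rot: [-3.14, -0.0, 1.511]
force: [-0.4, 0.3, -1.7]
width: 37.9
gripper_force: 61.1
```

```bash
python3 -c "
from h import *
x,y=rk(0,-48); go((x,y,60,RA),(x,y,20,RA),(x,y,11,RA))
save('wrist','pics/w2.png')"
```

```text
at [ 661.1 -139.8  121.2] rot [-3.14  -0.     1.511] F [-0.4  0.3 -1.7] w 37.9 gf 61.1 t 3.95
d [0.09 0.17 6.12] a [-0.002 -0.    -0.002]
d [ 0.09  0.18 10.12] a [-0.002 -0.    -0.002]
d [ 0.09  0.18 11.02] a [-0.002 -0.    -0.002]
```

View pics/w2.png

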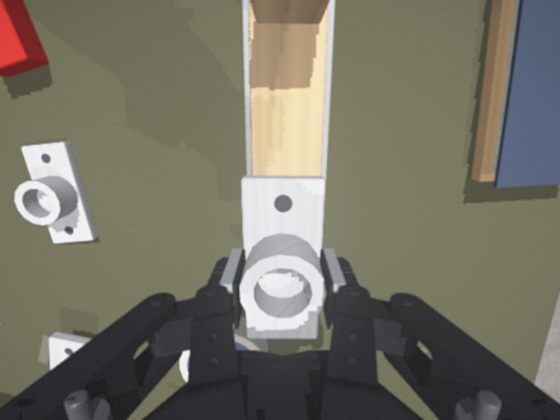

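```bash
python3 -c "
from h import *
im=dict(np.load('pics/w2.png.npz'))
P=plane(im,[(246,165),(330,165),(245,85),(331.5,85)],8);print(P.round(1))
c,s=np.cos(RA),np.sin(RA)
print((P[:,:2]-RO)@np.array([[c,-s],[s,c]]))
Q=plane(im,[(243,178),(323,178),(246,338),(318,338)],128);print(Q.round(1))"
```

```text
[[ 630.9 -104.1    8. ]
 [ 703.4 -108.5    8. ]
 [ 636.2  -39.6    8. ]
 [ 705.6  -43.8    8. ]]
[[-33.92229891 -15.10661524]
 [ 38.78912986 -15.2732753 ]
 [-32.30223949  49.6099013 ]
 [ 37.20476235  49.45426703]]
[[ 645.   -90.8  128. ]
 [ 682.   -93.   128. ]
 [ 637.5 -181.4  128. ]
 [ 677.6 -183.8  128. ]]
```

Call:
send_rows([
  {"ax": 0,"ay": 0,"az": 0,"dx": 0.1,"dy": 0.3,"dz": 2,"hand": 1},
  {"ax": 0,"ay": 0,"az": 0,"dx": 0.1,"dy": 0.3,"dz": 5,"hand": 1},
  {"ax": 0,"ay": 0,"az": 0,"dx": 0.1,"dy": 0.3,"dz": 8,"hand": 1},
  {"ax": 0,"ay": 0,"az": 0,"dx": 0.1,"dy": 0.3,"dz": 9.8,"hand": 1},
  {"ax": 0,"ay": 0,"az": 0,"dx": 0.1,"dy": 0.3,"dz": 10.4,"hand": 1},
  {"ax": 0,"ay": 0,"az": 0,"dx": 0.1,"dy": 0.3,"dz": 10.7,"hand": 1},
  {"ax": 0,"ay": 0,"az": 0,"dx": 0.1,"dy": 0.3,"dz": 10.9,"hand": 1},
  {"ax": 0,"ay": 0,"az": 0,"dx": 0.1,"dy": 0.3,"dz": 10.9,"hand": 1},
])

```text
clock: 4.8
eef_pos: [665.8, -138.7, 13.5]
tool_rot: [3.14, 0.0, 1.513]
force: [0.2, 0.1, -1.0]
width: 37.7
gripper_force: 61.0
```

Call:
send_rows([
  {"ax": 0,"ay": 0,"az": 0,"dx": 0,"dy": 0,"dz": 0.1,"hand": 1},
  {"ax": 0,"ay": 0,"az": 0,"dx": 0,"dy": 0,"dz": 0.2,"hand": 1},
  {"ax": 0,"ay": 0,"az": 0,"dx": 0,"dy": 0,"dz": 0.2,"hand": 1},
])

```text
clock: 5.1
eef_pos: [665.3, -138.5, 10.8]
tool_rot: [3.141, -0.0, 1.513]
force: [-0.1, 0.0, -0.8]
width: 37.7
gripper_force: 61.2
```

Call:
send_rows([
  {"ax": 0,"ay": 0,"az": 0,"dx": 0,"dy": 0,"dz": 0.1,"hand": 1},
  {"ax": 0,"ay": 0,"az": 0,"dx": 0,"dy": 0,"dz": 0.15,"hand": 1},
  {"ax": 0,"ay": 0,"az": 0,"dx": 0,"dy": 0,"dz": 0.15,"hand": 1},
])

```text
clock: 5.4
eef_pos: [665.3, -138.5, 10.7]
tool_rot: [3.141, -0.001, 1.513]
force: [-2.9, 1.0, 9.2]
width: 37.5
gripper_force: 62.2
```

Call:
send_rows([
  {"ax": 0,"ay": 0,"az": 0,"dx": 0,"dy": 0,"dz": -0.1,"hand": 0.3},
  {"ax": 0,"ay": 0,"az": 0,"dx": 0,"dy": 0,"dz": -0.1,"hand": 0.3},
  {"ax": 0,"ay": 0,"az": 0,"dx": 0,"dy": 0,"dz": -0.1,"hand": 0.3},
  {"ax": 0,"ay": 0,"az": 0,"dx": 0,"dy": 0,"dz": -1,"hand": 0.3},
  {"ax": 0,"ay": 0,"az": 0,"dx": 0,"dy": 0,"dz": -4,"hand": 0.3},
  {"ax": 0,"ay": 0,"az": 0,"dx": 0,"dy": 0,"dz": -8,"hand": 0.3},
  {"ax": 0,"ay": 0,"az": 0,"dx": 0,"dy": 0,"dz": -12,"hand": 0.3},
  {"ax": 0,"ay": 0,"az": 0,"dx": 0,"dy": 0,"dz": -12,"hand": 0.3},
])

```text
clock: 6.2
eef_pos: [668.9, -140.6, 135.8]
tool_rot: [3.131, 0.003, 1.513]
force: [0.3, -0.4, -0.1]
width: 60.0
gripper_force: 0.0
```

```bash
sed -i 's/665.6,-91.0/666.6,-91.0/' h.py; python3 -c "
from h import *
x,y,a=FL['dnL']; go((x,y,120,a),(x,y,10,a))
im=save('top','pics/t2.png');p=im['pixels']
cv2.imwrite('pics/t2c.png',cv2.resize(p[160:212,240:365],None,fx=6,fy=6,interpolation=cv2.INTER_CUBIC)[:,:,::-1])"
```

```text
at [ 668.9 -140.6  135.8] rot [3.131e+00 3.000e-03 1.513e+00] F [ 0.3 -0.4 -0.1] w 60.0 gf 0.0 t 6.2
d [ 43.34 -23.82   1.2 ] a [0.011 0.001 0.38 ]
d [ 43.38 -23.94  12.2 ] a [0.011 0.001 0.38 ]
```

View pics/t2c.png

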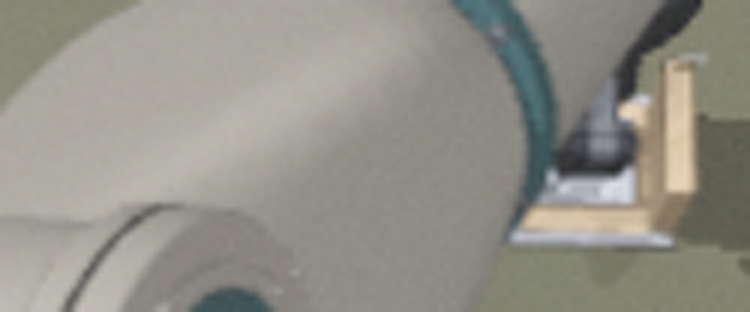

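Call:
send_rows([
  {"ax": 0,"ay": 0,"az": 0.04,"dx": 3,"dy": -1.6,"dz": 0,"hand": 0.3},
  {"ax": 0,"ay": 0,"az": 0.08,"dx": 7,"dy": -3.8,"dz": 0,"hand": 0.3},
  {"ax": 0,"ay": 0,"az": 0.12,"dx": 11.2,"dy": -6.2,"dz": 0,"hand": 0.3},
  {"ax": 0,"ay": 0,"az": 0.16,"dx": 15.5,"dy": -8.5,"dz": 0,"hand": 0.3},
  {"ax": 0,"ay": 0,"az": 0.2,"dx": 19.8,"dy": -10.9,"dz": 0,"hand": 0.3},
  {"ax": 0,"ay": 0,"az": 0.24,"dx": 24.1,"dy": -13.2,"dz": 0,"hand": 0.3},
  {"ax": 0,"ay": 0,"az": 0.28,"dx": 28.4,"dy": -15.6,"dz": 0,"hand": 0.3},
  {"ax": 0,"ay": 0,"az": 0.32,"dx": 32.7,"dy": -18,"dz": 0,"hand": 0.3},
  {"ax": 0,"ay": 0,"az": 0.36,"dx": 37,"dy": -20.4,"dz": 0,"hand": 0.3},
  {"ax": 0.01,"ay": 0,"az": 0.38,"dx": 41,"dy": -22.6,"dz": 1,"hand": 0.3},
])

```text
clock: 7.25
eef_pos: [461.5, 286.3, 118.9]
tool_rot: [-3.131, 0.002, 1.133]
force: [1.1, 0.4, 0.0]
width: 59.4
gripper_force: 0.0
```

Call:
send_rows([
  {"ax": 0,"ay": 0,"az": 0,"dx": 0,"dy": 0,"dz": 0,"hand": 0.3},
  {"ax": 0,"ay": 0,"az": 0,"dx": 0,"dy": 0,"dz": 0,"hand": 0.3},
])

```text
clock: 7.45
eef_pos: [461.9, 284.7, 118.0]
tool_rot: [-3.131, 0.004, 1.136]
force: [0.2, -1.1, -0.6]
width: 59.9
gripper_force: 0.0
```

```bash
python3 -c "
from h import *
x,y,a=FL['dnL']; go((x,y,50,a),(x,y,10,a))
im=save('wrist','pics/w3.png')
hsv=cv2.cvtColor(im['pixels'],cv2.COLOR_RGB2HSV)
m=((hsv[...,2]>150)&(hsv[...,1]<50)).astype(np.uint8); m=cv2.morphologyEx(m,cv2.MORPH_OPEN,np.ones((5,5)))
for c in cv2.findContours(m,cv2.RETR_EXTERNAL,cv2.CHAIN_APPROX_NONE)[0]:
    if cv2.contourArea(c)<800: continue
    r=cv2.minAreaRect(plane(im,c.reshape(-1,2),34)[:,:2].astype(np.float32)); print(cv2.boundingRect(c),r)
"
```

```text
at [461.9 284.7 118. ] rot [-3.131  0.004  1.136] F [ 0.2 -1.1 -0.6] w 59.9 gf 0.0 t 7.45
d [ 1.72 -1.31  6.81] a [-0.011  0.004  0.003]
d [ 1.73 -1.27 10.8 ] a [-0.011  0.004  0.003]
(201, 102, 137, 178) ((455.8836669921875, 299.3495178222656), (145.2989044189453, 107.4117431640625), 63.371341705322266)
```

Call:
send_rows([
  {"ax": -0.011,"ay": 0.004,"az": 0,"dx": 1.73,"dy": -1.3,"dz": 1,"hand": 0.3},
  {"ax": -0.011,"ay": 0.004,"az": 0,"dx": 1.73,"dy": -1.3,"dz": 4,"hand": 0.3},
  {"ax": -0.011,"ay": 0.004,"az": 0,"dx": 1.73,"dy": -1.3,"dz": 7.5,"hand": 0.3},
  {"ax": -0.011,"ay": 0.004,"az": 0,"dx": 1.73,"dy": -1.3,"dz": 10,"hand": 0.3},
  {"ax": -0.011,"ay": 0.004,"az": 0,"dx": 1.73,"dy": -1.3,"dz": 10.8,"hand": 0.3},
  {"ax": -0.011,"ay": 0.004,"az": 0,"dx": 1.73,"dy": -1.3,"dz": 10.8,"hand": 0.3},
  {"ax": -0.011,"ay": 0.004,"az": 0,"dx": 1.73,"dy": -1.3,"dz": 10.8,"hand": 1},
  {"ax": -0.011,"ay": 0.004,"az": 0,"dx": 1.73,"dy": -1.3,"dz": 10.8,"hand": 1},
  {"ax": -0.011,"ay": 0.004,"az": 0,"dx": 1.73,"dy": -1.3,"dz": 10.8,"hand": 1},
  {"ax": -0.011,"ay": 0.004,"az": 0,"dx": 1.73,"dy": -1.3,"dz": 10.8,"hand": 1},
])

```text
clock: 8.5
eef_pos: [459.0, 305.3, 12.7]
tool_rot: [3.138, -0.004, 1.132]
force: [-0.8, -1.4, 7.0]
width: 39.0
gripper_force: 61.2
```

```bash
python3 -c "
from h import *
x,y=rk(0,23); go((x,y,140,RA))"
```

```text
at [459.  305.3  12.7] rot [ 3.138 -0.004  1.132] F [-0.8 -1.4  7. ] w 39.0 gf 61.2 t 8.5
d [-24.88  34.81 -12.72] a [ 0.004 -0.003 -0.38 ]
```

Call:
send_rows([
  {"ax": 0,"ay": 0,"az": 0,"dx": 0,"dy": 0,"dz": -2,"hand": 1},
  {"ax": 0,"ay": 0,"az": 0,"dx": 0,"dy": 0,"dz": -6,"hand": 1},
  {"ax": 0,"ay": 0,"az": -0.03,"dx": -1.4,"dy": 2,"dz": -10,"hand": 1},
  {"ax": 0,"ay": 0,"az": -0.08,"dx": -3.7,"dy": 5.2,"dz": -12,"hand": 1},
  {"ax": 0,"ay": 0,"az": -0.14,"dx": -6.3,"dy": 8.8,"dz": -12.7,"hand": 1},
  {"ax": 0,"ay": 0,"az": -0.2,"dx": -9.1,"dy": 12.7,"dz": -12.7,"hand": 1},
  {"ax": 0,"ay": 0,"az": -0.26,"dx": -11.9,"dy": 16.6,"dz": -12.7,"hand": 1},
  {"ax": 0,"ay": 0,"az": -0.32,"dx": -14.7,"dy": 20.5,"dz": -12.7,"hand": 1},
  {"ax": 0,"ay": 0,"az": -0.38,"dx": -17.5,"dy": 24.4,"dz": -12.7,"hand": 1},
  {"ax": 0,"ay": 0,"az": -0.38,"dx": -20,"dy": 28,"dz": -12.7,"hand": 1},
])

```text
clock: 9.5
eef_pos: [627.0, 2.9, 138.7]
tool_rot: [3.139, -0.002, 1.513]
force: [0.3, -0.0, -0.7]
width: 39.1
gripper_force: 61.0
```

Call:
send_rows([
  {"ax": 0,"ay": 0,"az": 0,"dx": 0,"dy": 0,"dz": 0,"hand": 1},
  {"ax": 0,"ay": 0,"az": 0,"dx": 0,"dy": 0,"dz": 0,"hand": 1},
])

```text
clock: 9.7
eef_pos: [626.2, 3.7, 138.2]
tool_rot: [3.14, -0.001, 1.51]
force: [-0.2, 0.8, -2.0]
width: 38.9
gripper_force: 61.1
```

```bash
python3 -c "
from h import *
x,y=rk(0,23); go((x,y,140,RA),(x,y,22,RA))"
```

```text
at [626.2   3.7 138.2] rot [ 3.14e+00 -1.00e-03  1.51e+00] F [-0.2  0.8 -2. ] w 38.9 gf 61.1 t 9.7
d [-6.9   4.61 -0.18] a [ 0.002 -0.001 -0.003]
d [-6.92  4.58 11.62] a [ 0.002 -0.001 -0.003]
```

Call:
send_rows([
  {"ax": 0,"ay": 0,"az": 0,"dx": -3.5,"dy": 2.3,"dz": 0,"hand": 1},
  {"ax": 0,"ay": 0,"az": 0,"dx": -6.2,"dy": 4.1,"dz": 0,"hand": 1},
  {"ax": 0,"ay": 0,"az": 0,"dx": -6.9,"dy": 4.6,"dz": 0,"hand": 1},
  {"ax": 0,"ay": 0,"az": 0,"dx": -6.9,"dy": 4.6,"dz": 1,"hand": 1},
  {"ax": 0,"ay": 0,"az": 0,"dx": -6.9,"dy": 4.6,"dz": 2,"hand": 1},
  {"ax": 0,"ay": 0,"az": 0,"dx": -6.9,"dy": 4.6,"dz": 2,"hand": 1},
  {"ax": 0,"ay": 0,"az": 0,"dx": -6.9,"dy": 4.6,"dz": 2,"hand": 1},
])

```text
clock: 10.4
eef_pos: [667.4, -64.1, 117.1]
tool_rot: [-3.141, -0.003, 1.515]
force: [-0.3, 0.5, -1.2]
width: 38.8
gripper_force: 61.1
```

```bash
python3 -c "
from h import *
x,y=rk(0,23); go((x,y,140,RA),(x,y,25,RA)); save('wrist','pics/w4.png')"
```

```text
at [667.4 -64.1 117.1] rot [-3.141e+00 -3.000e-03  1.515e+00] F [-0.3  0.5 -1.2] w 38.8 gf 61.1 t 10.4
d [-0.39  0.08 -2.29] a [-0.    -0.003  0.002]
d [-0.42  0.08  9.21] a [-0.    -0.003  0.002]
```

View pics/w4.png

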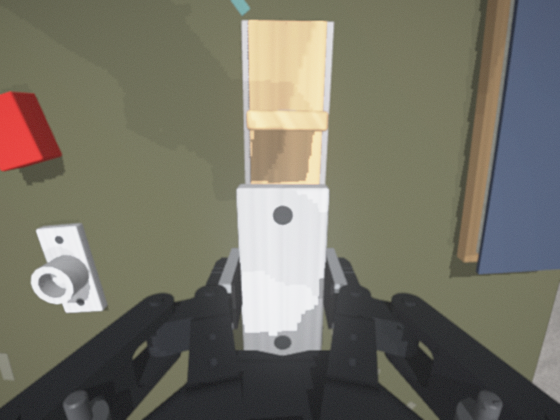

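```bash
python3 -c "
from h import *
im=dict(np.load('pics/w4.png.npz'));c,s=np.cos(RA),np.sin(RA);M=np.array([[c,-s],[s,c]])
f=lambda q,z:print(((plane(im,q,z)[:,:2]-RO)@M).round(1))
f([(283,215),(283,342),(238,187),(328,186)],138); f([(247,130),(327,129),(247,112),(327,112)],74); f([(249,21),(327,22),(243,21),(332,21)],8)"
```

```text
[[ -1.4  61.6]
 [ -1.3  -5.9]
 [-20.3  73.9]
 [ 17.5  74.4]]
[[-23.1  93.9]
 [ 25.4  94.6]
 [-22.8 104.4]
 [ 25.  104.5]]
[[-26.7 170.5]
 [ 31.8 169.9]
 [-31.2 170.5]
 [ 35.6 170.6]]
```

Call:
send_rows([
  {"ax": 0,"ay": 0,"az": 0,"dx": -0.4,"dy": 0.15,"dz": 2,"hand": 1},
  {"ax": 0,"ay": 0,"az": 0,"dx": -0.4,"dy": 0.15,"dz": 5,"hand": 1},
  {"ax": 0,"ay": 0,"az": 0,"dx": -0.4,"dy": 0.15,"dz": 7.5,"hand": 1},
  {"ax": 0,"ay": 0,"az": 0,"dx": -0.4,"dy": 0.15,"dz": 8.8,"hand": 1},
  {"ax": 0,"ay": 0,"az": 0,"dx": -0.4,"dy": 0.15,"dz": 9.2,"hand": 1},
  {"ax": 0,"ay": 0,"az": 0,"dx": -0.4,"dy": 0.15,"dz": 9.4,"hand": 1},
  {"ax": 0,"ay": 0,"az": 0,"dx": -0.4,"dy": 0.15,"dz": 9.5,"hand": 1},
  {"ax": 0,"ay": 0,"az": 0,"dx": -0.4,"dy": 0.15,"dz": 9.5,"hand": 1},
])

```text
clock: 11.25
eef_pos: [670.4, -70.3, 24.1]
tool_rot: [3.138, -0.001, 1.513]
force: [0.0, -0.5, -0.3]
width: 38.8
gripper_force: 61.1
```

Call:
send_rows([
  {"ax": 0,"ay": 0,"az": 0,"dx": 0.1,"dy": 0,"dz": 0.15,"hand": 1},
  {"ax": 0,"ay": 0,"az": 0,"dx": 0.1,"dy": 0,"dz": 0.3,"hand": 1},
  {"ax": 0,"ay": 0,"az": 0,"dx": 0.1,"dy": 0,"dz": 0.3,"hand": 1},
])

```text
clock: 11.55
eef_pos: [670.2, -69.0, 20.8]
tool_rot: [3.139, -0.002, 1.513]
force: [0.1, -0.3, 3.5]
width: 38.9
gripper_force: 61.5
```

Call:
send_rows([
  {"ax": 0,"ay": 0,"az": 0,"dx": 0,"dy": 0,"dz": 0.05,"hand": 1},
  {"ax": 0,"ay": 0,"az": 0,"dx": 0,"dy": 0,"dz": 0,"hand": 0.3},
  {"ax": 0,"ay": 0,"az": 0,"dx": 0,"dy": 0,"dz": 0,"hand": 0.3},
  {"ax": 0,"ay": 0,"az": 0,"dx": 0,"dy": 0,"dz": 0,"hand": 0.3},
  {"ax": 0,"ay": 0,"az": 0,"dx": 0,"dy": 0,"dz": -1,"hand": 0.3},
  {"ax": 0,"ay": 0,"az": 0,"dx": 0,"dy": 0,"dz": -4,"hand": 0.3},
  {"ax": 0,"ay": 0,"az": 0,"dx": 0,"dy": 0,"dz": -8,"hand": 0.3},
  {"ax": 0,"ay": 0,"az": 0,"dx": 0,"dy": 0,"dz": -11,"hand": 0.3},
  {"ax": 0,"ay": 0,"az": 0,"dx": 0,"dy": 0,"dz": -11,"hand": 0.3},
])

```text
clock: 12.45
eef_pos: [672.7, -70.7, 135.7]
tool_rot: [3.13, -0.0, 1.513]
force: [0.1, -0.4, 1.2]
width: 60.3
gripper_force: 0.0
```

```bash
python3 -c "
from h import *
x,y,a=FL['upR']; go((x,y,120,a),(x,y,2,a)); save('wrist','pics/w5.png')"
```

```text
at [672.7 -70.7 135.7] rot [ 3.13  -0.     1.513] F [ 0.1 -0.4  1.2] w 60.3 gf 0.0 t 12.45
d [ -6.29 -21.46   1.33] a [ 0.011  0.    -0.085]
d [ -6.29 -21.59  13.13] a [ 0.011  0.    -0.085]
```

View pics/w5.png

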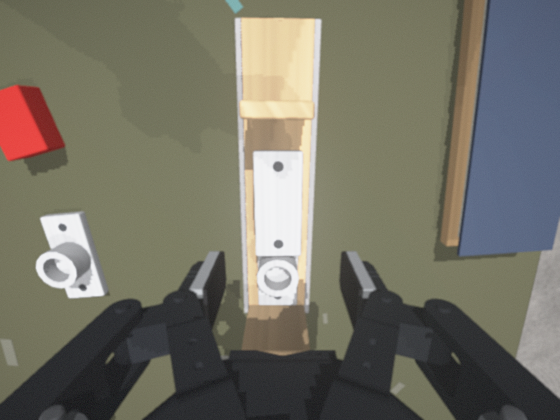

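The lower pair stands level: the hub-down plate covers rows 151–255 and the neighbour's hub ring is at (278,277). I'll measure both, then fetch the second hub-up flange.

```bash
python3 -c "
from h import *
im=dict(np.load('pics/w5.png.npz'));c,s=np.cos(RA),np.sin(RA);M=np.array([[c,-s],[s,c]])
f=lambda q,z:print(((plane(im,q,z)[:,:2]-RO)@M).round(1))
f([(278,167),(278,244),(253,151),(301,151),(256,255),(300,255),(278,277)],42);f([(242,103),(313,103),(241,117),(313,117)],74); f([(240,19),(320,20)],8)"
```

```text
[[  1.8  56. ]
 [  1.4 -11.3]
 [-17.9  68.8]
 [ 20.   68.6]
 [-18.  -21.8]
 [ 20.7 -22.1]
 [  1.2 -43.9]]
[[-21.3 103.7]
 [ 24.9 103.6]
 [-22.3  94.9]
 [ 25.2  94.8]]
[[-28.2 170.1]
 [ 36.1 169.5]]
```

Call:
send_rows([
  {"ax": 0,"ay": 0,"az": 0,"dx": -1,"dy": -3,"dz": 0,"hand": 0.3},
  {"ax": 0,"ay": 0,"az": -0.02,"dx": -2.1,"dy": -7,"dz": 0,"hand": 0.3},
  {"ax": 0,"ay": 0,"az": -0.05,"dx": -3.4,"dy": -11.5,"dz": 0,"hand": 0.3},
  {"ax": 0.01,"ay": 0,"az": -0.085,"dx": -4.7,"dy": -16,"dz": 0,"hand": 0.3},
  {"ax": 0.01,"ay": 0,"az": -0.085,"dx": -5.9,"dy": -20,"dz": 0,"hand": 0.3},
  {"ax": 0.01,"ay": 0,"az": -0.085,"dx": -6.3,"dy": -21.5,"dz": 2,"hand": 0.3},
  {"ax": 0.01,"ay": 0,"az": -0.085,"dx": -6.3,"dy": -21.5,"dz": 5,"hand": 0.3},
  {"ax": 0.01,"ay": 0,"az": -0.085,"dx": -6.3,"dy": -21.5,"dz": 5,"hand": 0.3},
])

```text
clock: 13.3
eef_pos: [448.5, -118.9, 77.2]
tool_rot: [-3.128, -0.004, 1.597]
force: [-0.9, -0.4, 0.0]
width: 60.0
gripper_force: 0.0
```

```bash
python3 -c "
from h import *
x,y,a=FL['upR']; go((x,y,10,a),(x,y,2,a))"
```

```text
at [ 448.5 -118.9   77.2] rot [-3.128 -0.004  1.597] F [-0.9 -0.4  0. ] w 60.0 gf 0.0 t 13.3
d [-0.26  0.74  6.7 ] a [-0.014 -0.004 -0.001]
d [-0.26  0.75  7.5 ] a [-0.014 -0.004 -0.001]
```

Call:
send_rows([
  {"ax": -0.014,"ay": -0.004,"az": 0,"dx": -0.25,"dy": 0.75,"dz": 1,"hand": 0.3},
  {"ax": -0.014,"ay": -0.004,"az": 0,"dx": -0.25,"dy": 0.75,"dz": 4,"hand": 0.3},
  {"ax": -0.014,"ay": -0.004,"az": 0,"dx": -0.25,"dy": 0.75,"dz": 6.5,"hand": 0.3},
  {"ax": -0.014,"ay": -0.004,"az": 0,"dx": -0.25,"dy": 0.75,"dz": 7.4,"hand": 0.3},
  {"ax": -0.014,"ay": -0.004,"az": 0,"dx": -0.25,"dy": 0.75,"dz": 7.5,"hand": 0.3},
  {"ax": -0.014,"ay": -0.004,"az": 0,"dx": -0.25,"dy": 0.75,"dz": 7.5,"hand": 0.3},
])

```text
clock: 13.9
eef_pos: [458.7, -122.0, 4.7]
tool_rot: [3.135, 0.002, 1.598]
force: [-0.6, 1.0, 0.6]
width: 59.9
gripper_force: 0.0
```

Call:
send_rows([
  {"ax": 0,"ay": 0,"az": 0,"dx": 0,"dy": 0,"dz": 0.1,"hand": 1},
  {"ax": 0,"ay": 0,"az": 0,"dx": 0,"dy": 0,"dz": 0.1,"hand": 1},
  {"ax": 0,"ay": 0,"az": 0,"dx": 0,"dy": 0,"dz": 0.1,"hand": 1},
  {"ax": 0,"ay": 0,"az": 0,"dx": 0,"dy": 0,"dz": 0.1,"hand": 1},
  {"ax": 0,"ay": 0,"az": 0,"dx": 0,"dy": 0,"dz": 0.1,"hand": 1},
])

```text
clock: 14.4
eef_pos: [458.9, -121.9, 4.6]
tool_rot: [3.134, 0.002, 1.598]
force: [-0.2, -0.3, 4.3]
width: 37.7
gripper_force: 59.5
```

```bash
python3 -c "
from h import *
x,y=rk(1,23); go((x,y,140,RA))"
```

```text
at [ 458.9 -121.9    4.6] rot [3.134e+00 2.000e-03 1.598e+00] F [-0.2 -0.3  4.3] w 37.7 gf 59.5 t 14.4
d [  4.77  21.25 -13.39] a [0.008 0.002 0.085]
```

Call:
send_rows([
  {"ax": 0,"ay": 0,"az": 0,"dx": 0,"dy": 0,"dz": -2,"hand": 1},
  {"ax": 0,"ay": 0,"az": 0,"dx": 0,"dy": 0,"dz": -6,"hand": 1},
  {"ax": 0,"ay": 0,"az": 0,"dx": 0,"dy": 0,"dz": -10,"hand": 1},
  {"ax": 0,"ay": 0,"az": 0.02,"dx": 0.8,"dy": 3,"dz": -13,"hand": 1},
  {"ax": 0,"ay": 0,"az": 0.04,"dx": 1.6,"dy": 7,"dz": -13.4,"hand": 1},
  {"ax": 0,"ay": 0,"az": 0.06,"dx": 2.5,"dy": 11,"dz": -13.4,"hand": 1},
  {"ax": 0,"ay": 0,"az": 0.085,"dx": 3.4,"dy": 15,"dz": -13.4,"hand": 1},
  {"ax": 0,"ay": 0,"az": 0.085,"dx": 4.2,"dy": 18.5,"dz": -13.4,"hand": 1},
  {"ax": 0,"ay": 0,"az": 0.085,"dx": 4.8,"dy": 21,"dz": -13.4,"hand": 1},
  {"ax": 0,"ay": 0,"az": 0.085,"dx": 4.8,"dy": 21,"dz": -13.4,"hand": 1},
])

```text
clock: 15.4
eef_pos: [669.3, -65.2, 138.4]
tool_rot: [3.133, 0.001, 1.518]
force: [-0.7, 0.1, -1.5]
width: 37.7
gripper_force: 61.1
```

```bash
python3 -c "
from h import *
x,y=rk(1,23); go((x,y,140,RA),(x,y,50,RA)); im=save('wrist','pics/w6.png')"
```

```text
at [669.3 -65.2 138.4] rot [3.133e+00 1.000e-03 1.518e+00] F [-0.7  0.1 -1.5] w 37.7 gf 61.1 t 15.4
d [-0.29 -0.02 -0.16] a [0.009 0.001 0.005]
d [-0.28 -0.1   8.84] a [0.009 0.001 0.005]
```

View pics/w6.png

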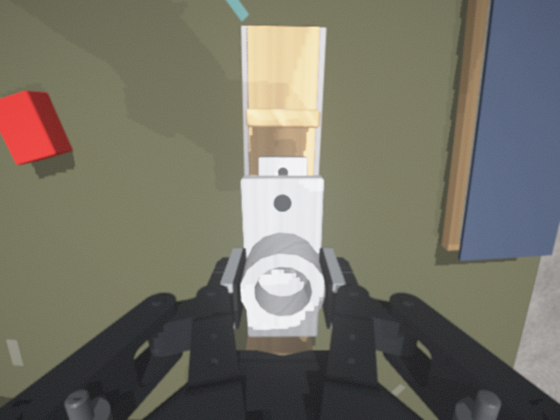

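Call:
send_rows([
  {"ax": 0.009,"ay": 0,"az": 0,"dx": -0.35,"dy": -0.05,"dz": 2,"hand": 1},
  {"ax": 0.009,"ay": 0,"az": 0,"dx": -0.35,"dy": -0.05,"dz": 5,"hand": 1},
  {"ax": 0.009,"ay": 0,"az": 0,"dx": -0.35,"dy": -0.1,"dz": 7.5,"hand": 1},
  {"ax": 0.009,"ay": 0,"az": 0,"dx": -0.35,"dy": -0.1,"dz": 8.4,"hand": 1},
  {"ax": 0.009,"ay": 0,"az": 0,"dx": -0.35,"dy": -0.1,"dz": 8.7,"hand": 1},
  {"ax": 0.009,"ay": 0,"az": 0,"dx": -0.35,"dy": -0.1,"dz": 8.8,"hand": 1},
  {"ax": 0.009,"ay": 0,"az": 0,"dx": -0.35,"dy": -0.1,"dz": 8.8,"hand": 1},
])

```text
clock: 16.15
eef_pos: [666.0, -72.1, 51.7]
tool_rot: [-3.141, 0.002, 1.512]
force: [0.2, 0.6, -1.3]
width: 37.2
gripper_force: 61.1
```

Call:
send_rows([
  {"ax": 0,"ay": 0,"az": 0,"dx": 0,"dy": 0,"dz": 0.1,"hand": 1},
  {"ax": 0,"ay": 0,"az": 0,"dx": 0,"dy": 0,"dz": 0.2,"hand": 1},
  {"ax": 0,"ay": 0,"az": 0,"dx": 0,"dy": 0,"dz": 0.2,"hand": 1},
])

```text
clock: 16.45
eef_pos: [665.6, -71.5, 48.9]
tool_rot: [-3.139, 0.002, 1.513]
force: [-0.1, -0.4, -2.2]
width: 37.5
gripper_force: 61.1
```

Call:
send_rows([
  {"ax": 0,"ay": 0,"az": 0,"dx": 0.15,"dy": 0.25,"dz": 0,"hand": 1},
  {"ax": 0,"ay": 0,"az": 0,"dx": 0.15,"dy": 0.25,"dz": 0.1,"hand": 1},
  {"ax": 0,"ay": 0,"az": 0,"dx": 0.15,"dy": 0.25,"dz": 0.2,"hand": 1},
  {"ax": 0,"ay": 0,"az": 0,"dx": 0.15,"dy": 0.25,"dz": 0.2,"hand": 1},
])

```text
clock: 16.85
eef_pos: [668.3, -70.0, 46.9]
tool_rot: [-3.139, 0.001, 1.513]
force: [0.1, 0.4, 1.3]
width: 37.3
gripper_force: 61.3
```

Call:
send_rows([
  {"ax": 0,"ay": 0,"az": 0,"dx": 0,"dy": 0,"dz": 0.1,"hand": 1},
  {"ax": 0,"ay": 0,"az": 0,"dx": 0,"dy": 0,"dz": 0.1,"hand": 1},
])

```text
clock: 17.05
eef_pos: [668.6, -70.1, 46.8]
tool_rot: [-3.14, 0.001, 1.513]
force: [-1.5, 1.1, 5.8]
width: 37.7
gripper_force: 61.7
```

Contact confirmed. Next: release, back off, and go to the last flange.

Call:
send_rows([
  {"ax": 0,"ay": 0,"az": 0,"dx": 0,"dy": 0,"dz": -0.1,"hand": 0.3},
  {"ax": 0,"ay": 0,"az": 0,"dx": 0,"dy": 0,"dz": -0.1,"hand": 0.3},
  {"ax": 0,"ay": 0,"az": 0,"dx": 0,"dy": 0,"dz": -0.1,"hand": 0.3},
  {"ax": 0,"ay": 0,"az": 0,"dx": 0,"dy": 0,"dz": -1,"hand": 0.3},
  {"ax": 0,"ay": 0,"az": 0,"dx": 0,"dy": 0,"dz": -4,"hand": 0.3},
  {"ax": 0,"ay": 0,"az": 0,"dx": 0,"dy": 0,"dz": -8,"hand": 0.3},
  {"ax": 0,"ay": 0,"az": 0,"dx": 0,"dy": 0,"dz": -10,"hand": 0.3},
  {"ax": 0,"ay": 0,"az": 0,"dx": 0,"dy": 0,"dz": -10,"hand": 0.3},
])

```text
clock: 17.85
eef_pos: [670.6, -71.2, 149.9]
tool_rot: [3.137, 0.003, 1.513]
force: [0.4, -0.1, -0.9]
width: 59.5
gripper_force: 0.0
```

```bash
python3 -c "
from h import *
x,y,a=FL['dnR']; go((x,y,140,a)); save('wrist','pics/w7.png')"
```

```text
at [670.6 -71.2 149.9] rot [3.137e+00 3.000e-03 1.513e+00] F [ 0.4 -0.1 -0.9] w 59.5 gf 0.0 t 17.85
d [-24.78 -22.69   0.96] a [0.005 0.002 0.232]
```

View pics/w7.png

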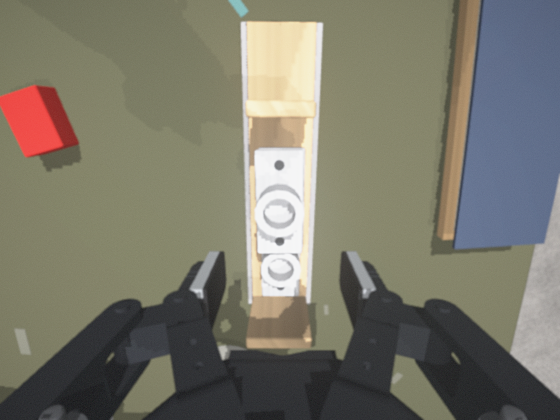

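That was the tenth picture: the third flange sits squarely on the hub-down one, with its hub at (279,212) and the lower hub at (280,270). From here I'll rely on numbers only.

```bash
python3 -c "
from h import *
im=dict(np.load('pics/w7.png.npz'));c,s=np.cos(RA),np.sin(RA);M=np.array([[c,-s],[s,c]])
f=lambda q,z:print(((plane(im,q,z)[:,:2]-RO)@M).round(1))
f([(256,149),(303,149),(279,164),(280,241)],52);f([(279,212)],76);f([(280,270)],42)"
```

```text
[[-18.5  69. ]
 [ 19.1  68.9]
 [ -0.2  56.9]
 [  0.4 -11.3]]
[[-0.2 23.9]]
[[  0.2 -45.9]]
```

Call:
send_rows([
  {"ax": 0,"ay": 0,"az": 0.02,"dx": -2,"dy": -1.8,"dz": 0,"hand": 0.3},
  {"ax": 0,"ay": 0,"az": 0.06,"dx": -5,"dy": -4.6,"dz": 0,"hand": 0.3},
  {"ax": 0,"ay": 0,"az": 0.1,"dx": -8.4,"dy": -7.7,"dz": 0,"hand": 0.3},
  {"ax": 0,"ay": 0,"az": 0.14,"dx": -11.8,"dy": -10.8,"dz": 0,"hand": 0.3},
  {"ax": 0,"ay": 0,"az": 0.18,"dx": -15.2,"dy": -13.9,"dz": 0,"hand": 0.3},
  {"ax": 0,"ay": 0,"az": 0.22,"dx": -18.6,"dy": -17,"dz": 0,"hand": 0.3},
  {"ax": 0,"ay": 0,"az": 0.232,"dx": -22,"dy": -20.1,"dz": 0,"hand": 0.3},
  {"ax": 0,"ay": 0,"az": 0.232,"dx": -24.5,"dy": -22.5,"dz": 1,"hand": 0.3},
  {"ax": 0,"ay": 0,"az": 0.232,"dx": -24.8,"dy": -22.7,"dz": 2,"hand": 0.3},
  {"ax": 0,"ay": 0,"az": 0.232,"dx": -24.8,"dy": -22.7,"dz": 2,"hand": 0.3},
])

```text
clock: 18.9
eef_pos: [425.4, -304.2, 125.0]
tool_rot: [-3.136, 0.001, 1.278]
force: [0.2, 0.7, 0.5]
width: 59.8
gripper_force: 0.0
```

```bash
python3 -c "
from h import *
x,y,a=FL['dnR']; go((x,y,60,a),(x,y,10,a))"
```

```text
at [ 425.4 -304.2  125. ] rot [-3.136e+00  1.000e-03  1.278e+00] F [0.2 0.7 0.5] w 59.8 gf 0.0 t 18.9
d [0.01 0.48 6.5 ] a [-0.006  0.001 -0.003]
d [ 0.02  0.51 11.5 ] a [-0.006  0.001 -0.003]
```

Call:
send_rows([
  {"ax": -0.006,"ay": 0,"az": 0,"dx": 0,"dy": 0.5,"dz": 1.5,"hand": 0.3},
  {"ax": -0.006,"ay": 0,"az": 0,"dx": 0,"dy": 0.5,"dz": 5,"hand": 0.3},
  {"ax": -0.006,"ay": 0,"az": 0,"dx": 0,"dy": 0.5,"dz": 8.5,"hand": 0.3},
  {"ax": -0.006,"ay": 0,"az": 0,"dx": 0,"dy": 0.5,"dz": 10.8,"hand": 0.3},
  {"ax": -0.006,"ay": 0,"az": 0,"dx": 0,"dy": 0.5,"dz": 11.5,"hand": 0.3},
  {"ax": -0.006,"ay": 0,"az": 0,"dx": 0,"dy": 0.5,"dz": 11.5,"hand": 0.3},
  {"ax": -0.006,"ay": 0,"az": 0,"dx": 0,"dy": 0.5,"dz": 11.5,"hand": 1},
  {"ax": -0.006,"ay": 0,"az": 0,"dx": 0,"dy": 0.5,"dz": 11.5,"hand": 1},
  {"ax": -0.006,"ay": 0,"az": 0,"dx": 0,"dy": 0.5,"dz": 11.5,"hand": 1},
  {"ax": -0.006,"ay": 0,"az": 0,"dx": 0,"dy": 0.5,"dz": 11.5,"hand": 1},
])

```text
clock: 19.9
eef_pos: [432.5, -306.3, 12.9]
tool_rot: [3.136, 0.002, 1.281]
force: [-0.2, 0.5, 6.7]
width: 38.9
gripper_force: 61.3
```

```bash
python3 -c "
from h import *
x,y=rk(0,-48); go((x,y,160,RA))"
```

```text
at [ 432.5 -306.3   12.9] rot [3.136e+00 2.000e-03 1.281e+00] F [-0.2  0.5  6.7] w 38.9 gf 61.3 t 19.9
d [ 22.62  17.47 -14.66] a [ 0.005  0.003 -0.232]
```

Call:
send_rows([
  {"ax": 0,"ay": 0,"az": 0,"dx": 0,"dy": 0,"dz": -2,"hand": 1},
  {"ax": 0,"ay": 0,"az": 0,"dx": 0,"dy": 0,"dz": -6,"hand": 1},
  {"ax": 0,"ay": 0,"az": 0,"dx": 0,"dy": 0,"dz": -10,"hand": 1},
  {"ax": 0,"ay": 0,"az": -0.04,"dx": 2,"dy": 1.5,"dz": -13.5,"hand": 1},
  {"ax": 0,"ay": 0,"az": -0.09,"dx": 5,"dy": 3.9,"dz": -14.6,"hand": 1},
  {"ax": 0,"ay": 0,"az": -0.14,"dx": 8.5,"dy": 6.5,"dz": -14.6,"hand": 1},
  {"ax": 0,"ay": 0,"az": -0.19,"dx": 12,"dy": 9.2,"dz": -14.6,"hand": 1},
  {"ax": 0,"ay": 0,"az": -0.232,"dx": 15.6,"dy": 12,"dz": -14.6,"hand": 1},
  {"ax": 0,"ay": 0,"az": -0.232,"dx": 19.2,"dy": 14.8,"dz": -14.6,"hand": 1},
  {"ax": 0,"ay": 0,"az": -0.232,"dx": 21.8,"dy": 16.8,"dz": -14.6,"hand": 1},
])

```text
clock: 20.9
eef_pos: [657.1, -141.0, 157.6]
tool_rot: [3.138, 0.001, 1.516]
force: [0.0, 0.3, -2.5]
width: 38.7
gripper_force: 61.2
```

Call:
send_rows([
  {"ax": 0,"ay": 0,"az": 0,"dx": 0,"dy": 0,"dz": 0,"hand": 1},
  {"ax": 0,"ay": 0,"az": 0,"dx": 0,"dy": 0,"dz": 0,"hand": 1},
])

```text
clock: 21.1
eef_pos: [654.5, -143.8, 157.2]
tool_rot: [3.14, 0.003, 1.515]
force: [-1.6, -2.0, -0.9]
width: 38.6
gripper_force: 61.3
```

```bash
python3 -c "
from h import *
x,y=rk(0,-48); go((x,y,90,RA),(x,y,58,RA)); im=save('wrist','pics/w8.png')
g=cv2.cvtColor(im['pixels'],cv2.COLOR_RGB2GRAY)
m=(g<130).astype(np.uint8); m[:, :245]=0; m[:,320:]=0; m[:190]=0; m[350:]=0
n,l,st,ce=cv2.connectedComponentsWithStats(m)
for i in range(1,n):
    if 60<st[i,4]<900: print(st[i],ce[i].round(1))
c,s=np.cos(RA),np.sin(RA);M=np.array([[c,-s],[s,c]])
z=read_state()['eef_pos'][2]-12.9+34
for r in (215,342): print(r,((plane(im,[(283,r)],z)[:,:2]-RO)@M).round(1))
"
```

```text
at [ 654.5 -143.8  157.2] rot [3.140e+00 3.000e-03 1.515e+00] F [-1.6 -2.  -0.9] w 38.6 gf 61.3 t 21.1
d [0.56 0.89 6.72] a [0.002 0.003 0.002]
d [0.57 0.89 9.92] a [0.002 0.003 0.002]
[274 207  18  18 246] [282.4 215.7]
[274 336  17  14 184] [282.3 342.1]
215 [[ -9.7 -18.4]]
342 [[ -9.6 -85.8]]
```

Call:
send_rows([
  {"ax": 0,"ay": 0,"az": 0,"dx": 0.48,"dy": 0.9,"dz": 0,"hand": 1},
  {"ax": 0,"ay": 0,"az": 0,"dx": 0.48,"dy": 0.9,"dz": 2,"hand": 1},
  {"ax": 0,"ay": 0,"az": 0,"dx": 0.48,"dy": 0.9,"dz": 5,"hand": 1},
  {"ax": 0,"ay": 0,"az": 0,"dx": 0.48,"dy": 0.9,"dz": 6.7,"hand": 1},
  {"ax": 0,"ay": 0,"az": 0,"dx": 0.48,"dy": 0.9,"dz": 6.7,"hand": 1},
  {"ax": 0,"ay": 0,"az": 0,"dx": 0.48,"dy": 0.9,"dz": 6.7,"hand": 1},
])

```text
clock: 21.75
eef_pos: [664.2, -141.4, 91.2]
tool_rot: [3.138, 0.004, 1.512]
force: [0.8, 0.4, -2.4]
width: 38.7
gripper_force: 61.2
```

```bash
python3 -c "
from h import *
x,y=rk(0,-49); go((x,y,58,RA),(x,y,55,RA))"
```

```text
at [ 664.2 -141.4   91.2] rot [3.138 0.004 1.512] F [ 0.8  0.4 -2.4] w 38.7 gf 61.2 t 21.75
d [ 0.16 -0.07  3.32] a [ 0.003  0.004 -0.001]
d [ 0.16 -0.07  3.62] a [ 0.003  0.004 -0.001]
```

Call:
send_rows([
  {"ax": 0,"ay": 0.004,"az": 0,"dx": 0.2,"dy": 0,"dz": 1.5,"hand": 1},
  {"ax": 0,"ay": 0.004,"az": 0,"dx": 0.2,"dy": 0,"dz": 2.8,"hand": 1},
  {"ax": 0,"ay": 0.004,"az": 0,"dx": 0.2,"dy": 0,"dz": 3.2,"hand": 1},
  {"ax": 0,"ay": 0.004,"az": 0,"dx": 0.2,"dy": 0,"dz": 3.4,"hand": 1},
  {"ax": 0,"ay": 0.004,"az": 0,"dx": 0.2,"dy": 0,"dz": 3.4,"hand": 1},
])

```text
clock: 22.25
eef_pos: [664.2, -138.9, 56.5]
tool_rot: [3.139, -0.001, 1.513]
force: [0.2, -0.3, -2.1]
width: 38.8
gripper_force: 61.3
```

Call:
send_rows([
  {"ax": 0,"ay": 0,"az": 0,"dx": 0,"dy": 0,"dz": 0.1,"hand": 1},
  {"ax": 0,"ay": 0,"az": 0,"dx": 0,"dy": 0,"dz": 0.2,"hand": 1},
  {"ax": 0,"ay": 0,"az": 0,"dx": 0,"dy": 0,"dz": 0.2,"hand": 1},
])

```text
clock: 22.55
eef_pos: [664.5, -139.0, 55.1]
tool_rot: [3.138, -0.001, 1.513]
force: [0.6, 0.9, -1.7]
width: 38.6
gripper_force: 61.3
```

Call:
send_rows([
  {"ax": 0,"ay": 0,"az": 0,"dx": 0,"dy": 0,"dz": 0.1,"hand": 1},
  {"ax": 0,"ay": 0,"az": 0,"dx": 0,"dy": 0,"dz": 0.15,"hand": 1},
  {"ax": 0,"ay": 0,"az": 0,"dx": 0,"dy": 0,"dz": 0.15,"hand": 1},
])

```text
clock: 22.85
eef_pos: [664.6, -138.9, 55.0]
tool_rot: [3.137, -0.001, 1.513]
force: [-2.6, 1.3, 6.7]
width: 38.9
gripper_force: 62.3
```

Call:
send_rows([
  {"ax": 0,"ay": 0,"az": 0,"dx": 0,"dy": 0,"dz": -0.1,"hand": 0.3},
  {"ax": 0,"ay": 0,"az": 0,"dx": 0,"dy": 0,"dz": -0.1,"hand": 0.3},
  {"ax": 0,"ay": 0,"az": 0,"dx": 0,"dy": 0,"dz": -0.1,"hand": 0.3},
  {"ax": 0,"ay": 0,"az": 0,"dx": 0,"dy": 0,"dz": -1,"hand": 0.3},
  {"ax": 0,"ay": 0,"az": 0,"dx": 0,"dy": 0,"dz": -4,"hand": 0.3},
  {"ax": 0,"ay": 0,"az": 0,"dx": 0,"dy": 0,"dz": -8,"hand": 0.3},
  {"ax": 0,"ay": 0,"az": 0,"dx": 0,"dy": 0,"dz": -10,"hand": 0.3},
  {"ax": 0,"ay": 0,"az": 0,"dx": 0,"dy": 0,"dz": -10,"hand": 0.3},
])

```text
clock: 23.65
eef_pos: [666.2, -140.2, 157.7]
tool_rot: [3.131, 0.001, 1.513]
force: [0.3, -0.6, 0.2]
width: 59.6
gripper_force: 0.0
```

```bash
python3 -c "
from h import *
x,y=rk(0,150); go((x,y,160,RA),(x,y,30,RA)); im=save('wrist','pics/w9.png')
g=cv2.cvtColor(im['pixels'],cv2.COLOR_RGB2GRAY)
m=(g<130).astype(np.uint8); m[:, :235]=0; m[:,330:]=0; m[:120]=0; m[350:]=0
n,l,st,ce=cv2.connectedComponentsWithStats(m)
c,s=np.cos(RA),np.sin(RA);M=np.array([[c,-s],[s,c]])
for i in range(1,n):
    if 20<st[i,4]<900: print(st[i],ce[i].round(1),[((plane(im,[ce[i]],z)[:,:2]-RO)@M).round(1) for z in (52,76)])
"
```

```text
at [ 666.2 -140.2  157.7] rot [3.131e+00 1.000e-03 1.513e+00] F [ 0.3 -0.6  0.2] w 59.6 gf 0.0 t 23.65
d [19.92 -0.25 -0.25] a [ 0.01   0.001 -0.   ]
d [19.93 -0.38 12.75] a [ 0.01   0.001 -0.   ]
[235 120   9  89 590] [238.9 161.1] [array([[-33.5, -10.9]]), array([[-30.2,  -7.2]])]
[317 120  13  48 298] [324.4 136.4] [array([[37.2,  9.2]]), array([[33.6, 11. ]])]
[275 166   9   8  59] [278.9 169.5] [array([[ -0.1, -18.1]]), array([[ -0.1, -13.6]])]
[235 210  10  24 186] [239.5 220.8] [array([[-35.4, -64. ]]), array([[-31.9, -55.1]])]
[276 247   7   7  39] [279.1 250.1] [array([[ -0.3, -92.9]]), array([[ -0.2, -81.2]])]
[235 318  20  32 501] [243.3 336.4] [array([[ -37.3, -190. ]]), array([[ -33.7, -168.8]])]
```

Call:
send_rows([
  {"ax": 0,"ay": 0,"az": 0,"dx": 3,"dy": 0,"dz": 0,"hand": 1},
  {"ax": 0,"ay": 0,"az": 0,"dx": 7.5,"dy": 0,"dz": 0,"hand": 1},
  {"ax": 0.01,"ay": 0,"az": 0,"dx": 12.5,"dy": -0.2,"dz": 0,"hand": 1},
  {"ax": 0.01,"ay": 0,"az": 0,"dx": 16.5,"dy": -0.2,"dz": 0,"hand": 1},
  {"ax": 0.01,"ay": 0,"az": 0,"dx": 19.4,"dy": -0.2,"dz": 0,"hand": 1},
  {"ax": 0.01,"ay": 0,"az": 0,"dx": 19.4,"dy": -0.2,"dz": 3,"hand": 1},
  {"ax": 0.01,"ay": 0,"az": 0,"dx": 19.4,"dy": -0.2,"dz": 7,"hand": 1},
  {"ax": 0.01,"ay": 0,"az": 0,"dx": 19.4,"dy": -0.3,"dz": 11,"hand": 1},
  {"ax": 0.01,"ay": 0,"az": 0,"dx": 19.4,"dy": -0.3,"dz": 12.8,"hand": 1},
  {"ax": 0.01,"ay": 0,"az": 0,"dx": 19.4,"dy": -0.3,"dz": 12.8,"hand": 1},
])

```text
clock: 24.7
eef_pos: [669.8, 55.1, 21.8]
tool_rot: [-3.128, -0.0, 1.512]
force: [0.5, -1.0, -0.8]
width: -0.3
gripper_force: 0.0
```

```bash
python3 -c "
from h import *
P=[(*rk(0,q),30,RA) for q in (125,100,80)]; go(*P)"
```

```text
at [669.8  55.1  21.8] rot [-3.128 -0.     1.512] F [ 0.5 -1.  -0.8] w -0.3 gf 0.0 t 24.7
d [-2.1   0.52 -0.83] a [-0.014 -0.    -0.   ]
d [-4.6   0.52 -0.83] a [-0.014 -0.    -0.   ]
d [-6.6   0.52 -0.83] a [-0.014 -0.    -0.   ]
```

Call:
send_rows([
  {"ax": -0.014,"ay": 0,"az": 0,"dx": -0.8,"dy": 0.5,"dz": -1.2,"hand": 1},
  {"ax": -0.014,"ay": 0,"az": 0,"dx": -1.6,"dy": 0.5,"dz": -1.2,"hand": 1},
  {"ax": -0.014,"ay": 0,"az": 0,"dx": -2.4,"dy": 0.5,"dz": -1.2,"hand": 1},
  {"ax": -0.014,"ay": 0,"az": 0,"dx": -2.8,"dy": 0.5,"dz": -1.2,"hand": 1},
  {"ax": -0.014,"ay": 0,"az": 0,"dx": -3.1,"dy": 0.5,"dz": -1.2,"hand": 1},
  {"ax": -0.014,"ay": 0,"az": 0,"dx": -3.4,"dy": 0.5,"dz": -1.2,"hand": 1},
  {"ax": -0.014,"ay": 0,"az": 0,"dx": -3.7,"dy": 0.5,"dz": -1.2,"hand": 1},
  {"ax": -0.014,"ay": 0,"az": 0,"dx": -4.0,"dy": 0.5,"dz": -1.2,"hand": 1},
])

```text
clock: 25.5
eef_pos: [675.5, 15.3, 37.3]
tool_rot: [3.134, -0.002, 1.514]
force: [0.9, 2.3, 0.7]
width: -0.1
gripper_force: 1.1
```

Call:
send_rows([
  {"ax": 0,"ay": 0,"az": 0,"dx": -0.2,"dy": 0,"dz": 0,"hand": 1},
  {"ax": 0,"ay": 0,"az": 0,"dx": -0.4,"dy": 0,"dz": 0,"hand": 1},
  {"ax": 0,"ay": 0,"az": 0,"dx": -0.6,"dy": 0,"dz": 0,"hand": 1},
  {"ax": 0,"ay": 0,"az": 0,"dx": -0.8,"dy": 0,"dz": 0,"hand": 1},
  {"ax": 0,"ay": 0,"az": 0,"dx": -1.0,"dy": 0,"dz": 0,"hand": 1},
  {"ax": 0,"ay": 0,"az": 0,"dx": -1.2,"dy": 0,"dz": 0,"hand": 1},
  {"ax": 0,"ay": 0,"az": 0,"dx": -1.4,"dy": 0,"dz": 0,"hand": 1},
  {"ax": 0,"ay": 0,"az": 0,"dx": -1.6,"dy": 0,"dz": 0,"hand": 1},
])

```text
clock: 26.3
eef_pos: [674.4, -0.5, 37.3]
tool_rot: [3.135, -0.002, 1.513]
force: [0.2, 5.1, 1.8]
width: 0.4
gripper_force: 2.5
```

Call:
send_rows([
  {"ax": 0,"ay": 0,"az": 0,"dx": -0.15,"dy": 0,"dz": 0,"hand": 1},
  {"ax": 0,"ay": 0,"az": 0,"dx": -0.3,"dy": 0,"dz": 0,"hand": 1},
  {"ax": 0,"ay": 0,"az": 0,"dx": -0.4,"dy": 0,"dz": 0,"hand": 1},
])

```text
clock: 26.6
eef_pos: [674.2, -3.4, 37.3]
tool_rot: [3.135, -0.003, 1.514]
force: [-0.8, 5.2, 2.4]
width: 0.1
gripper_force: 2.8
```

Call:
send_rows([
  {"ax": 0,"ay": 0,"az": 0,"dx": -0.15,"dy": 0,"dz": 0,"hand": 1},
  {"ax": 0,"ay": 0,"az": 0,"dx": -0.3,"dy": 0,"dz": 0,"hand": 1},
  {"ax": 0,"ay": 0,"az": 0,"dx": -0.4,"dy": 0,"dz": 0,"hand": 1},
])

```text
clock: 26.9
eef_pos: [674.0, -5.3, 37.3]
tool_rot: [3.135, -0.006, 1.515]
force: [-0.3, 9.7, 5.0]
width: 0.1
gripper_force: 4.4
```

Call:
send_rows([
  {"ax": 0,"ay": 0,"az": 0,"dx": -0.1,"dy": 0,"dz": 0,"hand": 1},
  {"ax": 0,"ay": 0,"az": 0,"dx": -0.2,"dy": 0,"dz": 0,"hand": 1},
  {"ax": 0,"ay": 0,"az": 0,"dx": -0.2,"dy": 0,"dz": 0,"hand": 1},
])

```text
clock: 27.2
eef_pos: [673.8, -7.4, 37.3]
tool_rot: [3.135, -0.006, 1.515]
force: [-0.8, 8.2, 3.8]
width: -0.3
gripper_force: 4.1
```

Call:
send_rows([
  {"ax": 0,"ay": 0,"az": 0,"dx": -0.15,"dy": 0,"dz": 0,"hand": 1},
  {"ax": 0,"ay": 0,"az": 0,"dx": -0.3,"dy": 0,"dz": 0,"hand": 1},
  {"ax": 0,"ay": 0,"az": 0,"dx": -0.3,"dy": 0,"dz": 0,"hand": 1},
])

```text
clock: 27.5
eef_pos: [673.8, -8.8, 37.4]
tool_rot: [3.136, -0.008, 1.516]
force: [-0.8, 10.7, 5.2]
width: 0.3
gripper_force: 5.4
```

Call:
send_rows([
  {"ax": 0,"ay": 0,"az": 0,"dx": -0.1,"dy": 0,"dz": 0,"hand": 1},
  {"ax": 0,"ay": 0,"az": 0,"dx": -0.2,"dy": 0,"dz": 0,"hand": 1},
  {"ax": 0,"ay": 0,"az": 0,"dx": -0.2,"dy": 0,"dz": 0,"hand": 1},
])

```text
clock: 27.8
eef_pos: [673.7, -9.5, 37.3]
tool_rot: [3.136, -0.01, 1.516]
force: [-0.7, 12.2, 5.3]
width: 0.1
gripper_force: 6.3
```

Call:
send_rows([
  {"ax": 0,"ay": 0,"az": 0,"dx": -0.15,"dy": 0,"dz": 0,"hand": 1},
  {"ax": 0,"ay": 0,"az": 0,"dx": -0.3,"dy": 0,"dz": 0,"hand": 1},
  {"ax": 0,"ay": 0,"az": 0,"dx": -0.3,"dy": 0,"dz": 0,"hand": 1},
])

```text
clock: 28.1
eef_pos: [673.7, -9.8, 37.4]
tool_rot: [3.136, -0.013, 1.518]
force: [-0.3, 16.6, 7.8]
width: -0.2
gripper_force: 8.2
```

```bash
python3 -c "
from h import *
go(); im=save('wrist','pics/w10.png')
hsv=cv2.cvtColor(im['pixels'],cv2.COLOR_RGB2HSV)
for col in (262,285,300): print(col,[(r,tuple(int(v) for v in hsv[r,col])) for r in range(180,420,10)])
"
```

```text
at [673.7  -9.8  37.4] rot [ 3.136 -0.013  1.518] F [-0.3 16.6  7.8] w -0.2 gf 8.2 t 28.1
262 [(180, (20, 68, 238)), (190, (20, 69, 238)), (200, (21, 69, 237)), (210, (20, 69, 237)), (220, (20, 68, 238)), (230, (21, 69, 236)), (240, (20, 66, 237)), (250, (21, 67, 235)), (260, (5, 37, 83)), (270, (0, 22, 80)), (280, (176, 24, 73)), (290, (15, 7, 71)), (300, (150, 8, 64)), (310, (160, 12, 63)), (320, (130, 13, 59)), (330, (113, 18, 58)), (340, (113, 18, 58)), (350, (115, 28, 55)), (360, (120, 11, 46)), (370, (105, 31, 50)), (380, (111, 30, 59)), (390, (105, 28, 55)), (400, (103, 32, 55)), (410, (116, 34, 53))]
285 [(180, (21, 65, 239)), (190, (21, 63, 241)), (200, (21, 64, 240)), (210, (22, 54, 244)), (220, (23, 51, 245)), (230, (22, 54, 244)), (240, (22, 57, 243)), (250, (9, 28, 120)), (260, (11, 27, 103)), (270, (12, 28, 91)), (280, (9, 22, 80)), (290, (4, 23, 77)), (300, (0, 15, 68)), (310, (10, 13, 59)), (320, (8, 18, 58)), (330, (17, 81, 198)), (340, (17, 81, 211)), (350, (105, 5, 191)), (360, (128, 19, 53)), (370, (120, 26, 60)), (380, (120, 18, 57)), (390, (105, 27, 56)), (400, (114, 22, 58)), (410, (116, 32, 55))]
300 [(180, (22, 52, 245)), (190, (22, 53, 245)), (200, (22, 55, 245)), (210, (22, 53, 245)), (220, (25, 39, 246)), (230, (25, 40, 246)), (240, (23, 55, 244)), (250, (23, 56, 244)), (260, (10, 50, 91)), (270, (8, 34, 82)), (280, (7, 29, 78)), (290, (15, 14, 73)), (300, (150, 8, 66)), (310, (120, 12, 62)), (320, (113, 17, 59)), (330, (110, 13, 58)), (340, (128, 19, 54)), (350, (120, 16, 49)), (360, (120, 16, 47)), (370, (114, 22, 59)), (380, (116, 34, 53)), (390, (111, 31, 57)), (400, (116, 36, 56)), (410, (113, 19, 54))]
```

Call:
send_rows([
  {"ax": 0,"ay": 0,"az": 0,"dx": -0.2,"dy": 0,"dz": 0,"hand": 1},
  {"ax": 0,"ay": 0,"az": 0,"dx": -0.4,"dy": 0,"dz": 0,"hand": 1},
  {"ax": 0,"ay": 0,"az": 0,"dx": -0.5,"dy": 0,"dz": 0,"hand": 1},
  {"ax": 0,"ay": 0,"az": 0,"dx": -0.5,"dy": 0,"dz": 0,"hand": 1},
])

```text
clock: 28.55
eef_pos: [673.6, -9.7, 37.4]
tool_rot: [3.137, -0.02, 1.52]
force: [-0.4, 23.7, 9.7]
width: 0.0
gripper_force: 11.9
```

Force climbed to 24 N with no further travel, so the pack is tight. I'll back off and check it.

Call:
send_rows([
  {"ax": 0,"ay": 0,"az": 0,"dx": 0.5,"dy": 0,"dz": 0,"hand": 1},
  {"ax": 0,"ay": 0,"az": 0,"dx": 1.5,"dy": 0,"dz": 0,"hand": 1},
  {"ax": 0,"ay": 0,"az": 0,"dx": 4,"dy": 0,"dz": 0,"hand": 1},
  {"ax": 0,"ay": 0,"az": 0,"dx": 6,"dy": 0,"dz": -2,"hand": 1},
  {"ax": 0,"ay": 0,"az": 0,"dx": 8,"dy": -1,"dz": -6,"hand": 1},
  {"ax": 0,"ay": 0,"az": 0,"dx": 10,"dy": -4,"dz": -10,"hand": 1},
  {"ax": 0,"ay": 0,"az": 0,"dx": 13,"dy": -7,"dz": -13,"hand": 1},
  {"ax": 0,"ay": 0,"az": 0,"dx": 16,"dy": -10,"dz": -16,"hand": 1},
  {"ax": 0,"ay": 0,"az": 0,"dx": 20,"dy": -13,"dz": -18,"hand": 1},
  {"ax": 0,"ay": 0,"az": 0,"dx": 23,"dy": -16,"dz": -18,"hand": 1},
])

```text
clock: 29.55
eef_pos: [528.7, 211.6, 218.6]
tool_rot: [3.129, -0.001, 1.51]
force: [0.7, 0.2, 0.4]
width: -0.0
gripper_force: 0.0
```

Call:
send_rows([
  {"ax": 0,"ay": 0,"az": 0,"dx": 3,"dy": -2,"dz": 0,"hand": 1},
  {"ax": 0,"ay": 0,"az": 0,"dx": 6,"dy": -4,"dz": 0,"hand": 1},
  {"ax": 0,"ay": 0,"az": 0,"dx": 8,"dy": -5,"dz": 0,"hand": 1},
  {"ax": 0,"ay": 0,"az": 0,"dx": 8,"dy": -5,"dz": 0,"hand": 1},
  {"ax": 0,"ay": 0,"az": 0,"dx": 8,"dy": -5,"dz": 0,"hand": 1},
])

```text
clock: 30.05
eef_pos: [482.4, 293.8, 215.7]
tool_rot: [3.134, 0.001, 1.512]
force: [0.0, -1.2, 0.6]
width: 0.0
gripper_force: 0.0
```

```bash
python3 - <<'E'
from h import *
go(); im=save('top','pics/t3.png'); p=im['pixels']; hsv=cv2.cvtColor(p,cv2.COLOR_RGB2HSV)
c,s=np.cos(RA),np.sin(RA);M=np.array([[c,-s],[s,c]])
m=((hsv[...,2]>140)&(hsv[...,1]<35)).astype(np.uint8); m[:165]=0;m[210:]=0;m[:,:245]=0;m[:,365:]=0
print("\n".join("".join("#" if m[r,k] else ("w" if hsv[r,k,1]>50 and hsv[r,k,2]>170 else ".") for k in range(245,362)) for r in range(166,204)))
# cheek top positions for columns at row mid, z=74
for k in (275,280,285,288,290,292,294): print(k,((plane(im,[(k,180)],74)[:,:2]-RO)@M).round(1), hsv[180,k])
E
```

```text
at [482.4 293.8 215.7] rot [3.134e+00 1.000e-03 1.512e+00] F [ 0.  -1.2  0.6] w 0.0 gf 0.0 t 30.05
......................#..#..............#...............#...#.##..#######..##.....###.#......###..#.......#..#.......
...#......................#................................##..#.##.##.####...#.###.....#..#.......###......#.#....#.
...............#....................#......................#..##.##.##..#......##.#...#.###.##.#.#.#...#.##...####...
.........................#................................#.##..##.#######....#...#..#.#..#........####.....######...
.........................................wwww..#...........#.###.##.#.#.#.....#....#..##.##.##..#.###..........###...
........................................wwwww....#.........#.#..##.########################.#...#.#.##....wwww.....##
....#.......#...........................wwwww.........#...#.#######.#.###################################.wwww.......
...#####################################.wwww.##.######.#.#################################################www.......
...######################################wwww.###########
[... 3006 characters left out ...]
....
................................................................................###########################..........
.....................................................................................................................
.........................................................................................................#...........
............................................................#............................................#...........
275 [[-3.1 96.1]] [ 18  55 233]
280 [[-3.  83.3]] [ 19  55 233]
285 [[-2.8 70.4]] [ 18  36 222]
288 [[-2.7 62.7]] [ 18  52 237]
290 [[-2.7 57.6]] [  0   6 162]
292 [[-2.6 52.5]] [111  14 187]
294 [[-2.6 47.3]] [113  13 174]
```

The cheek's inner edge measures about y = 58 mm in the rack frame, a clear length of about 158 mm. The pack is tight and untouched, so I'm handing it in.

```bash
python3 -c "
from h import *
print(finish_job())"
```

```text
the job is handed in; nothing more can be done
None
```

I packed all four flanges into the rack, alternating hub-up and hub-down, pushed the cheek tight at about 158 mm clear length (limit 162), and handed the job in at about 30 s; no verdict was returned.

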